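# Lock the dish crate's sliding lid with its rod

### The job

Close the dish crate for shipping: slide its grey lid by the yellow bar until the holes of the lid's two yellow lugs stand in line with those of the crate's three steel lugs. Then take the red-knobbed lock rod from its wooden rack and thread it through all five lugs, from the side facing the rack, until the knob is fully home against the first lug; feel your way and do not force it. Let go, and leave the other things on the counter where they are.

Things in the scene. Friction and masses are not known exactly. Their poses are not given: they have to be found in the camera images.
- crate: Blue crate, fixed, 240 (x) x 180 (y) x 100 mm high. Origin: centre of its underside; x from the lug side to the back, y along the row of lugs towards the side where the rod enters, z up. Five lugs stand in a row above its low-x edge: crate lugs (steel) at y = 84, 0, -84 mm, lid lugs (yellow) at y = 42, -42 mm. Below them a 36 mm wide ledge, top at z = 100 mm. Side rails rise to z = 116 mm.
- lid (a joint): Slide of the lid along the crate's x, in m: 0 = lid lugs exactly in line with the crate's lugs, positive = lid pushed back (+x, open). Range -0.012 to 0.075: the lid can be pulled past the right place. About 4 N of friction holds it wherever it is left; it starts open.
- lid_bar (a point): Centre of the top of the lid's yellow bar: 14 mm thick in the crate's x, 90 mm long in y, 24 mm high above the lid plate (plate top z = 107, bar top z = 131 mm). At lid = 0 it stands at crate x = -45 mm. The lid reaches 157 mm behind it (+x); closed fingers have free space on both its sides. Axes as the crate.
- hole_first (a point): Centre of the first hole on the first steel lug's outer face (crate x -130, y +90, z 122 mm), where the rod enters along -y and its knob finally rests. Axes as the crate. Every lug is an upright plate 36 mm wide in x, 12 mm thick in y, top at z = 142 mm, with a round 13.5 mm hole along y, all on one axis when the lid is right.
- hole_last (a point): Centre of the last hole, on the outer face of the last steel lug (crate y = -90 mm), 180 mm from hole_first. Axes as the crate.
- rod: Steel rod 12 mm in diameter, 215 mm from knob face to tip, the last 12 mm tapering to a 5 mm wide tip; at the other end a red round knob, 28 mm in diameter, 30 mm long. About 0.2 kg (varies), balance point about 95 mm from the knob face. Origin: on its axis at the knob face where the shank begins; x along the rod to the tip. May be rolled about x.
- rod_tip (a point): Point of the rod's tip, on its axis, 215 mm from the origin. Axes as the rod.
- rod_end (a point): Centre of the flat outer end of the red knob, on the axis, 30 mm behind the origin. Axes as the rod. Let go half threaded (tip through two or three lugs), the rod stays there with the knob drooping about 6 mm, and can be pushed on by this end.
- rack: Wooden rack, fixed; the rod lies level in it, axis 46 mm up. Origin: on the counter under the rod's origin; x as the rod's. The shank lies in two open notches at x = 35 and 170 mm (14 mm long in x, 46 mm wide, tops at z = 58 mm), free to take from above between them. The knob is in a pocket, walls up to z = 62 mm, with no room for fingers. Base 255 x 75 x 8 mm, x -52 to 202 mm.
- bowl: Bystander: loose blue bowl, 110 mm wide, 50 mm high, right of the crate. Origin under its centre.
- label_roll: Bystander: loose paper roll lying flat, 76 mm wide, 30 mm high, on the near side between crate and rack. Origin under its centre.
- tape_roll: Bystander: loose amber roll lying flat, 100 mm wide, 48 mm high, near left. Origin under its centre.
- pen_cup: Bystander: loose black cup, 72 mm wide, 90 mm high, near right. Origin under its centre.
- marker: Bystander: loose green marker, 16 mm thick, 120 mm long, lying on the near side left of the paper roll. Origin under its middle.

How it is judged:
On the way, in this order (a step that is already met when the one before it is completed fails the run):
1. the lid's lugs stand in line with the crate's lugs (lid within 5 mm) (value of joint lid between -0.005 and 0.005 m), for 0.1 s.
2. the rod's tip has come through the first two lugs, along the holes' axis (y of rod_tip in the frame of hole_first below -0.06 m and angle between the x axis of rod and the y axis of crate, either way round below 0.1 rad and x of rod_tip in the frame of hole_first between -0.008 and 0.008 m and z of rod_tip in the frame of hole_first between -0.008 and 0.008 m), for 0.1 s.
At the end, for the whole second after the job is handed in: The rod lies through all five lugs: knob face within 4 mm of the first lug's outer face (and within 6 mm of the hole's centre), tip more than 25 mm beyond the last lug, rod within 0.04 rad of the holes' axis, lid within 5 mm of its in-line place, rod at rest (all of step 1 and distance between rod and hole_first below 0.006 m and y of rod in the frame of hole_first below 0.004 m and y of rod_tip in the frame of hole_last below -0.025 m and angle between the x axis of rod and the y axis of crate, either way round below 0.04 rad and linear speed of rod below 0.02 m/s); the robot touches nothing.
It fails at once if a bystander (bowl, marker, tape roll, cup or paper roll) is shifted by more than 30 mm (distance of any of bowl, marker, tape_roll, pen_cup, label_roll from where it was at the start of the episode above 0.03 m).
It fails at once if the rod is forced: pressed against the crate or its lid with more than 50 N (contact force between rod and crate above 50 N).
It also fails if it takes over 72 s, if anything falls off the work surface, if the arm or the gripper's body presses on something with over 40 N, if the wrist force passes 120 N, or if a joint passes its speed limit or range.

### The arm

A 7-joint arm with a two-finger parallel gripper is mounted at the origin on the work surface. World frame = base frame: x ahead of the robot, y to its left, z up, the work surface at z = 0. Lengths are in m, angles in rad, forces in N, time in s.
With the tool pointing down it reaches from about 0.425 to 0.95 m from the base axis. Payload 16.7 kg.
Tool frame: the origin (TCP) lies between the finger pads; the fingertips stand env.tcp_to_tips ahead of it and the grasp point (between the pads) lies 2 mm behind it (env.tcp_to_tips is the distance from the TCP to the fingertips, in m); z points along the fingers, x is the direction in which the jaws open and shut, and the axes are right-handed (so a half turn about z gives the same grasp; the last joint's range is limited). The gripper opens to 94 mm and grips with 3 to 60 N. Pads are 16 mm wide; open, the fingers measure 119 mm over their backs; the gripper's body (75 mm by 177 mm) begins 78 mm behind the grasp point.
Start: joints at [-0.149, 0.426, 0.074, 1.606, -0.034, 1.111, -0.067], TCP at [0.675, -0, 0.222] pointing down, gripper open.
Joint ranges: [-2.85, 2.85], [-0.5, 2.14], [-1.23, 1.37], [0.21, 2.46], [-1.02, 4.16], [0.16, 2.05], [-2.73, 2.73]. Speed limits (rad/s): [1.89, 1.89, 2.39, 2.39, 3.01, 3.01, 3.01].

### API

Orientations are given as a unit quaternion [w, x, y, z].
In Python, from station import env gives the robot as it stands.
- The arm moves only by the tool carry_out, never from a script. Its argument "targets" is a list that holds one entry, the list of rows, each a list of 5 numbers: the closure, from 0 (fully open) to 1 (shut), then the shift along the tool's x, y, z in cm, then the turn about the tool's z in degrees. A call has 1 to 5 rows; each row shifts and turns the commanded pose from where the row before left it, along the tool's axes as they then stand; what a row does not reach is not made up. A row lasts 1/8 s, in which the tool goes at most 62.5 mm and 10.7 degrees, less where a joint would pass 70% of its speed; a pose out of reach is approached as far as the arm can. A call with a gripper value outside its range is refused whole. The fingers move at their own pace and stop on an object; "force" is the grip in N (left out, the last holds). Time passes only in rows, so rows that do not move let the fingers close. It gives the time, the measured TCP pose, the force and the opening at its end, in the units of the state.
- env.get_obs(): the state, without advancing time (a new reading comes with each control period).
- env.capture(name): name is "scene" or "side" or "wrist"; returns a dict with "image" (384x512x3 uint8, blue, green, red), "fx", "fy", "cx", "cy" (pixels), "world_to_cam" (4x4, takes a point from world to camera coordinates). Camera axes: x right, y down, z forward; pixel columns grow to the right and rows downward; lengths in m; the calibration is good to about 2 mm. The wrist camera is an equidistant fisheye: a pixel r from the principal point sees the ray r / f radians off the axis. A picture is of the moment at which its call begins. There is no depth.
- env.close_job(): hands the job in, once; it reports no verdict.
The state is a dict: "t": time; "qpos": joint angles; "dq": joint speeds; "tau": joint torques, N m; "eef_pos": TCP position; "eef_rot": TCP orientation; "force": force on the tool from outside, world axes, zero at the start; "ft_torque": the same for the moment, N m; "opening": finger opening in m.
Only numpy, scipy, OpenCV 4.12 (cv2) and the standard library are available. Lean on these libraries where they do the work, as an engineer would, in place of code of your own. Each camera call takes 0.05 s, during which the arm holds its last target.

## Working session

There is one attempt and no reset: what is moved stays moved. The work goes in short steps, Python scripts to look and compute and a tool call to move; the robot and the scene stay as the last step left them, time stands still between calls to the robot, and variables do not carry over. Pictures are saved under pics/ and viewed, and the job is handed in when it is done.

Besides the shell and the picture viewer there is one more tool, called after "Emit:" as name(argument=value, ...), one argument or row to a line, values as JSON. carry_out: Moves the arm, as the interface text tells. Its arguments: {"type":"object","properties":{"targets":{"type":"array"},"force":{"type":"number"}},"required":["targets"]}

```bash
ls; mkdir -p pics; python3 - <<'E'
from station import env
import cv2
o=env.get_obs()
print({k:o[k] for k in('t','eef_pos','eef_rot','force','opening')},env.tcp_to_tips)
for n in('scene','side','wrist'):
    c=env.capture(n); cv2.imwrite(f'pics/{n}0.png',c['image']); print(n,c['fx'],c['cx'],c['cy'],c['world_to_cam'])
E
```

```text
pics
{'t': 0.0, 'eef_pos': array([6.74590155e-01, 4.36458894e-06, 2.21780279e-01]), 'eef_rot': array([ 4.11186823e-05,  9.99999807e-01, -1.82649942e-06, -6.19717536e-04]), 'force': array([-0.7816961 , -0.54247395,  0.26379721]), 'opening': 0.09407500884312239} 0.017
scene 368.8286036012508 258.95121450939723 192.49326914536016 [[ 0.34093473  0.93993848 -0.0167081  -0.18714076]
 [ 0.6422514  -0.24586264 -0.72599222 -0.21604642]
 [-0.68649592  0.23678517 -0.68749991  1.5194598 ]
 [ 0.          0.          0.          1.        ]]
side 349.4128661602148 250.85215584339406 193.0323882874982 [[-0.88408748 -0.46721012 -0.01019987  0.43456342]
 [-0.23495023  0.46324454 -0.85451909  0.20779116]
 [ 0.40396501 -0.75307317 -0.51931982  0.91441465]
 [ 0.          0.          0.          1.        ]]
wrist 297.3186396354542 257.2735617889501 194.24171248144881 [[ 9.99999664e-01 -5.66486789e-04 -5.93205416e-04 -6.74011502e-01]
 [-3.89037262e-04 -9.64249297e-01  2.64996496e-01 -2.77707101e-02]
 [-7.22114919e-04 -2.64996176e-01 -9.64249193e-01  3.90687678e-01]
 [ 0.00000000e+00  0.00000000e+00  0.00000000e+00  1.00000000e+00]]
```

View pics/scene0.png

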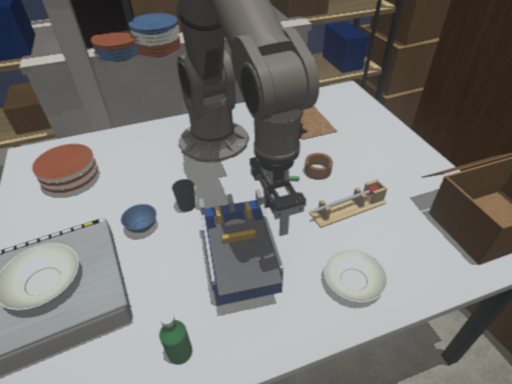

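View pics/side0.png

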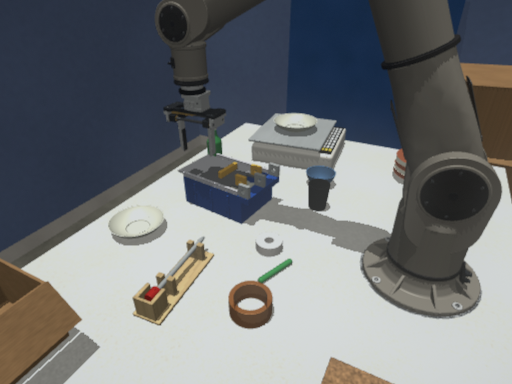

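View pics/wrist0.png

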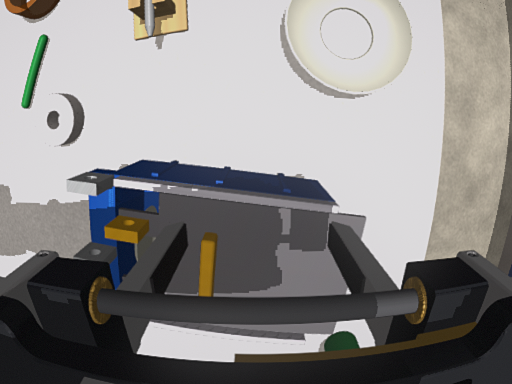

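The scene view shows the crate around (240,255), the lid open, the rack and rod at (350,200) with the knob at (375,188). I'll zoom in next to measure.

```bash
cat > h.py <<'E'
import numpy as np, cv2
from station import env
def cap(n,f=None):
    c=env.capture(n)
    if f: cv2.imwrite(f'pics/{f}.png',c['image'])
    c['n']=n; return c
def ray(c,u,v):
    x=(u-c['cx'])/c['fx']; y=(v-c['cy'])/c['fy']
    if c['n']=='wrist':
        r=np.hypot(x,y); s=np.sin(r)/r if r>1e-9 else 1
        d=np.array([x*s,y*s,np.cos(r)])
    else: d=np.array([x,y,1.])
    M=np.array(c['world_to_cam']); R=M[:3,:3]; o=-R.T@M[:3,3]; d=R.T@d
    return o,d/np.linalg.norm(d)
def onz(c,u,v,z):
    o,d=ray(c,u,v); return o+d*(z-o[2])/d[2]
def tri(rs):
    A=sum(np.eye(3)-np.outer(d,d) for o,d in rs); b=sum((np.eye(3)-np.outer(d,d))@o for o,d in rs)
    p=np.linalg.solve(A,b); return p,[np.linalg.norm((np.eye(3)-np.outer(d,d))@(p-o)) for o,d in rs]
def proj(c,p):
    M=np.array(c['world_to_cam']); q=M[:3,:3]@np.array(p)+M[:3,3]
    if c['n']=='wrist':
        t=np.arctan2(np.hypot(q[0],q[1]),q[2]); k=t/np.hypot(q[0],q[1]); return np.array([c['cx']+c['fx']*q[0]*k,c['cy']+c['fy']*q[1]*k])
    return np.array([c['cx']+c['fx']*q[0]/q[2],c['cy']+c['fy']*q[1]/q[2]])
def crop(c,x0,y0,w,h,k,f):
    im=c['image'][y0:y0+h,x0:x0+w]; cv2.imwrite(f'pics/{f}.png',cv2.resize(im,None,fx=k,fy=k,interpolation=cv2.INTER_CUBIC))
E
python3 - <<'E'
from h import *
s=cap('side'); crop(s,170,130,130,100,6,'sidecr')
crop(s,120,220,130,100,6,'siderod')
a=cap('scene'); crop(a,190,190,100,110,5,'scecr')
w=cap('wrist'); crop(w,60,140,160,120,5,'wcr')
E
```

```text
(no output)
```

View pics/sidecr.png

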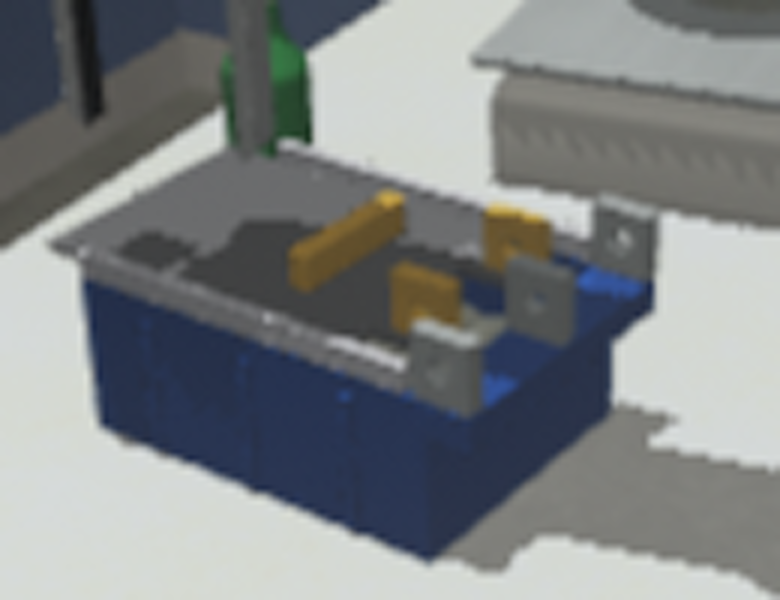

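View pics/siderod.png

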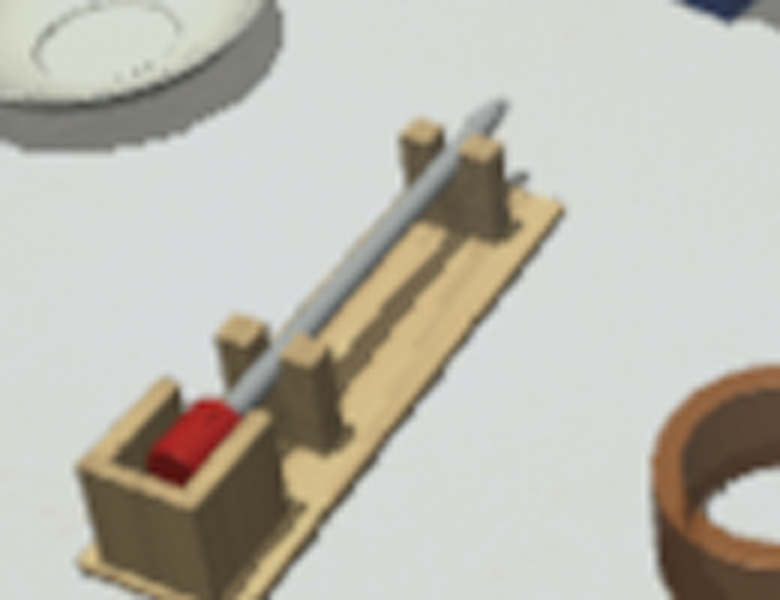

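View pics/scecr.png

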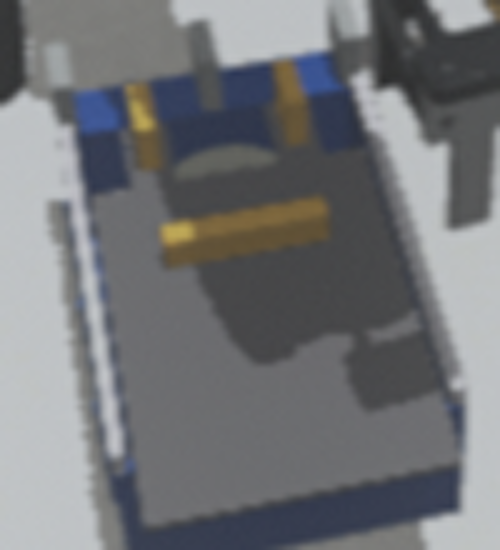

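View pics/wcr.png

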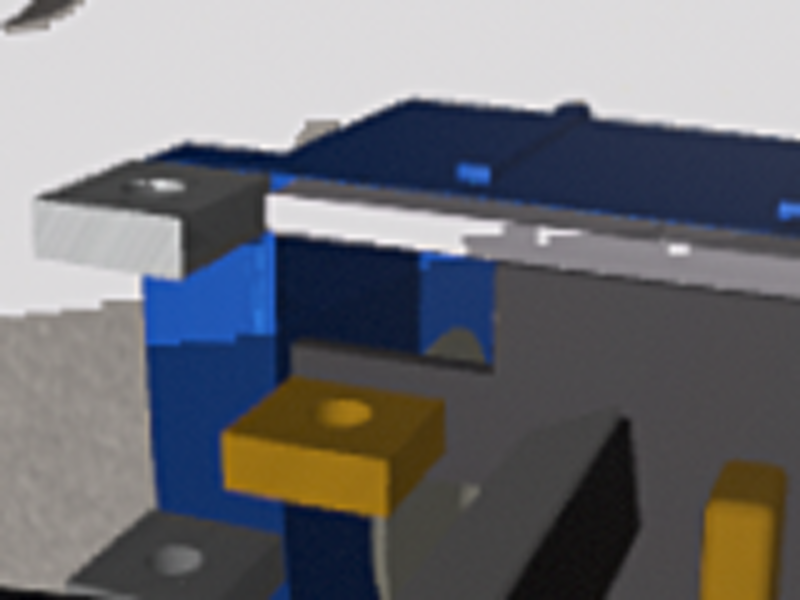

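```bash
python3 - <<'E'
from h import *
w=cap('wrist'); s=cap('side'); a=cap('scene')
f=lambda x,y:(x/5+60,y/5+140)
for n,p,z in [('lug1 a',(35,198),.142),('lug1 b',(185,215),.142),('h1',(160,186),.122),('h3',(180,560),.122),('lidh',(345,413),.122),('barend',(745,465),.131)]:
    print(n,onz(w,*f(*p),z))
g=lambda x,y:(x/6+170,y/6+130)
for n,p,z in [('l1a',(412,325),.142),('l1b',(482,345),.142),('h1',(437,372),.122),('h3',(537,300),.122),('h5',(623,238),.122),('base corner',(430,560),0),('bar a',(290,245),.131),('bar b',(380,195),.131)]:
    print('side',n,onz(s,*g(*p),z))
k=lambda x,y:(x/6+120,y/6+220)
for n,p,z in [('tip',(503,103),.046),('shank at knob',(235,400),.046),('knob end',(165,460),.046),('shank at far notch',(465,155),.046)]:
    print('side',n,onz(s,*k(*p),z))
for n,p,z in [('bar ctr',(245,225),.131)]: print('scene',onz(a,190+p[0]/5,190+p[1]/5,z))
# world of bystanders
print('label',onz(w,55,120,.03),'marker',onz(w,35,70,.016), 'roll', onz(s,269,243,.03),'mark',onz(s,275,271,.01),'tape',onz(s,250,300,.048), 'cup',onz(s,320,175,.09))
E
```

```text
lug1 a [0.49021794 0.02466684 0.142     ]
lug1 b [0.52586053 0.02075171 0.142     ]
h1 [0.50826979 0.02222712 0.122     ]
h3 [ 0.49746581 -0.06122009  0.122     ]
lidh [ 0.54520628 -0.02516825  0.122     ]
barend [ 0.62948385 -0.03049549  0.131     ]
side l1a [0.51996598 0.02039141 0.142     ]
side l1b [0.47997196 0.02202301 0.142     ]
side h1 [0.50362963 0.02531864 0.122     ]
side h3 [ 0.49226867 -0.06214077  0.122     ]
side h5 [ 0.48140494 -0.14616535  0.122     ]
side base corner [0.51415142 0.0195215  0.        ]
side bar a [ 0.63151747 -0.04201887  0.131     ]
side bar b [ 0.61871369 -0.11644805  0.131     ]
side tip [0.54504473 0.17885798 0.046     ]
side shank at knob [0.53304642 0.38057217 0.046     ]
side knob end [0.53642983 0.41646928 0.046     ]
side shank at far notch [0.53903793 0.21772944 0.046     ]
scene [ 0.62834814 -0.08279591  0.131     ]
label [0.39284689 0.08643801 0.03      ] marker [0.34170357 0.1683419  0.016     ] roll [0.38039742 0.10111694 0.03      ] mark [0.32797392 0.17465652 0.01      ] tape [0.32419482 0.31968231 0.048     ] cup [ 0.35003929 -0.23733172  0.09      ]
```

The side and wrist views agree: hole_first is near (0.506, 0.024), crate yaw about -7.4°, lid about 43 mm open and the bar near (0.623, -0.081). Moving over the bar.

Emit:
carry_out(
  targets=[
    [[0.5,-2.6,4,0,3.7],[0.5,-2.6,4.1,1,3.7],[0.5,0,0,0,0],[0.5,0,0,0,0]],
  ],
  force=25,
)

```text
t: 0.95
eef_pos: [0.6207, -0.0788, 0.2128]
eef_rot: [-0.0, 0.998, -0.064, 0.0]
force: [0.8, 0.2, 0.3]
opening: 0.0572
```

```bash
python3 - <<'E'
from h import *
w=cap('wrist','w1'); print(env.get_obs()['eef_pos'],env.get_obs()['opening']); cv2.imwrite('pics/w1b.png',cv2.resize(w['image'],None,fx=1.5,fy=1.5,interpolation=cv2.INTER_CUBIC))
E
```

```text
[ 0.62092208 -0.0782898   0.21267942] 0.05353358633321779
```

View pics/w1b.png

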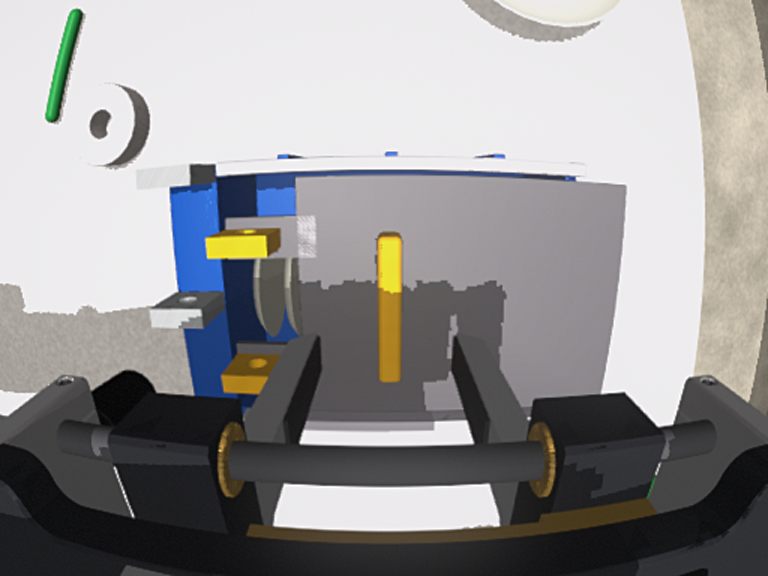

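```bash
python3 - <<'E'
from h import *
w=cap('wrist'); 
hsv=cv2.cvtColor(w['image'],cv2.COLOR_BGR2HSV)
m=cv2.inRange(hsv,(18,140,60),(34,255,255)); m[260:]=0
n,l,st,ce=cv2.connectedComponentsWithStats(m)
for i in range(1,n):
    if st[i,4]>80: print(st[i],ce[i])
crop(w,90,100,130,170,5,'w1c'); crop(w,90,100,150,110,5,'w1c')
crop(w,90,150,150,120,5,'w1d')
p=onz(w,390/1.5,240/1.5,.131);q=onz(w,390/1.5,372/1.5,.131); print(p,q)
E
```

```text
[137 153  49  20 842] [161.33135392 162.76603325]
[ 251  156   17   99 1498] [259.05674232 204.57276368]
[148 236  42  24 764] [167.13089005 247.79842932]
[ 0.6278395 -0.0400022  0.131    ] [ 0.61784114 -0.11913151  0.131     ]
```

View pics/w1d.png

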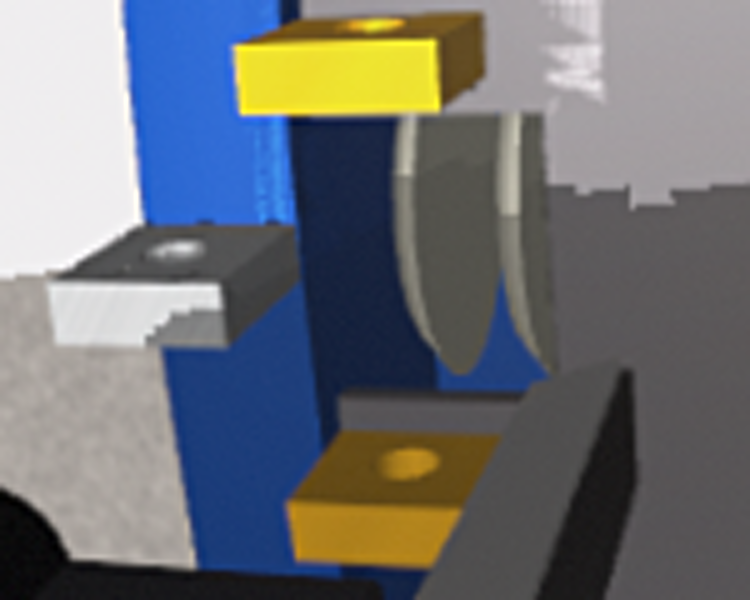

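View pics/w1c.png

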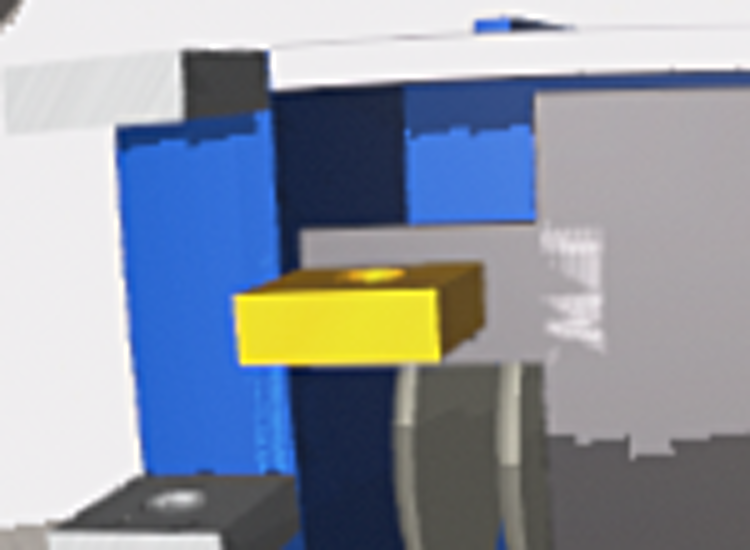

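```bash
python3 - <<'E'
from h import *
w=cap('wrist')
def P(L,ox,oy): return np.array([onz(w,ox+x/5,oy+y/5,.142) for x,y in L])
L1=P([(5,66),(184,50),(186,120),(8,134)],90,100)
D1=P([(234,295),(438,290),(441,363),(240,363)],90,100)
L2=P([(50,284),(222,284),(228,347),(57,347)],90,150)
D2=P([(289,503),(296,562)],90,150)
for n,p in zip(('L1','D1','L2','D2'),(L1,D1,L2,D2)): print(n,p[:,:2].round(4).tolist(),p.mean(0).round(4))
v=(L1.mean(0)-L2.mean(0))[:2]; print(np.linalg.norm(v),np.arctan2(v[0],v[1]))
for yaw in(np.arctan2(v[0],v[1]),.129):
    X=np.array([np.cos(yaw),-np.sin(yaw)]);
    print('lid',(D1.mean(0)-L2.mean(0))[:2]@X,(D1.mean(0)-L1.mean(0))[:2]@X, (D2.mean(0)-L2[[0,3]].mean(0))[:2]@X)
o=env.get_obs(); q=o['eef_rot']; print(q,o['eef_pos'])
p=onz(w,259.5,200,.131);print('bar',p, (p-o['eef_pos'])[:2]@X)
E
```

```text
L1 [[0.4897, 0.0243], [0.525, 0.0194], [0.5234, 0.0078], [0.4881, 0.0125]] [0.5065 0.016  0.142 ]
D1 [[0.5266, -0.0226], [0.5624, -0.0273], [0.5607, -0.0393], [0.5252, -0.0341]] [ 0.5437 -0.0308  0.142 ]
L2 [[0.4792, -0.0591], [0.5147, -0.0632], [0.5128, -0.0747], [0.477, -0.0711]] [ 0.4959 -0.067   0.142 ]
D2 [[0.5166, -0.1057], [0.5146, -0.1178]] [ 0.5156 -0.1117  0.142 ]
0.08371117865546635 0.12727091377937516
lid 0.042814701435334265 0.042814701435334265 0.04313380483286893
lid 0.042742035197700305 0.04288677897110136 0.04320544525635168
[-1.65264425e-04  9.97970230e-01 -6.36818827e-02  1.05536254e-04] [ 0.62096767 -0.07812873  0.21251178]
bar [ 0.62312434 -0.07392723  0.131     ] 0.0015982600795687474
```

Lid offset is 42.8 mm and yaw 0.1275 rad, consistent across four lugs. Descending onto the bar and gripping it.

Emit:
carry_out(
  targets=[
    [[0.5,0.2,0,4.2,0],[0.5,0,0,4,0],[0.5,0,0,0,0],[1,0,0,0,0],[1,0,0,0,0]],
  ],
  force=25,
)

```text
t: 1.72
eef_pos: [0.6233, -0.0794, 0.1322]
eef_rot: [-0.0, 0.998, -0.064, 0.001]
force: [0.2, -1.0, 0.0]
opening: 0.0302
```

Emit:
carry_out(
  targets=[
    [[1,0,0,0,0],[1,0,0,0,0]],
  ],
)

```text
t: 1.98
eef_pos: [0.6225, -0.0795, 0.1312]
eef_rot: [-0.0, 0.998, -0.065, 0.0]
force: [-2.5, 0.3, 7.3]
opening: 0.0139
```

Emit:
carry_out(
  targets=[
    [[1,-1.4,0,0,0],[1,-1.4,0,0,0],[1,-1.4,0,0,0],[1,0,0,0,0],[1,0,0,0,0]],
  ],
)

```text
t: 2.6
eef_pos: [0.5806, -0.0743, 0.1312]
eef_rot: [0.0, 0.998, -0.065, 0.0]
force: [-4.3, 0.3, 11.0]
opening: 0.014
```

```bash
python3 - <<'E'
from h import *
w=cap('wrist','w2'); crop(w,80,130,140,110,5,'w2d'); crop(cap('side'),220,130,80,80,7,'s2')
print(env.get_obs()['eef_pos'],env.get_obs()['force'])
E
```

```text
[ 0.58076902 -0.07422741  0.13119476] [-4.22485639 -0.74934131  9.90669163]
```

View pics/w2.png

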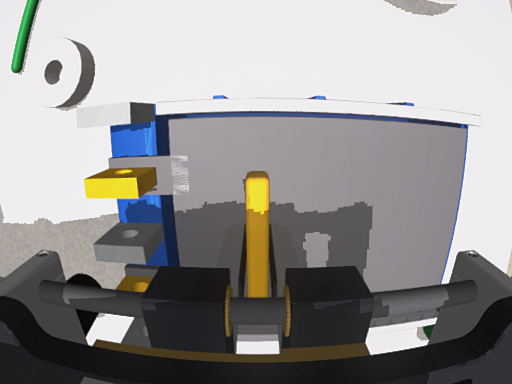

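View pics/s2.png

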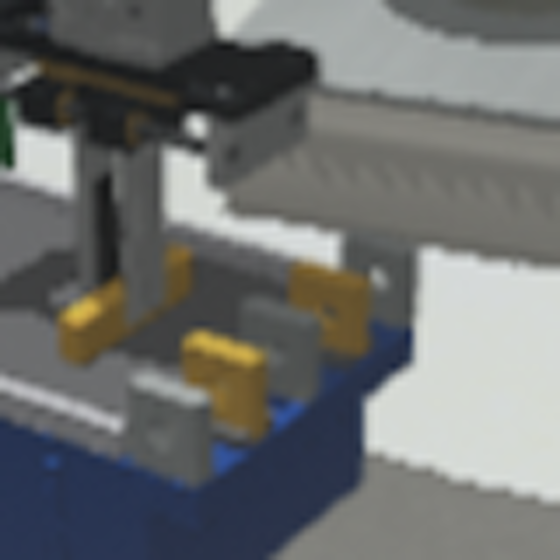

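View pics/w2d.png

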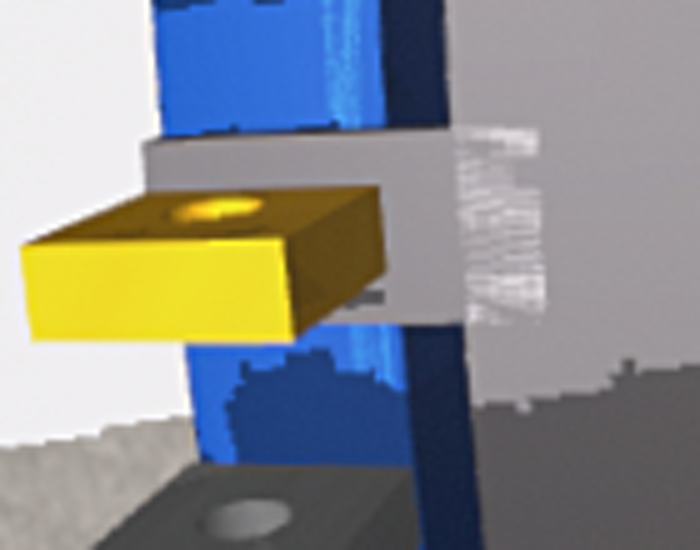

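```bash
python3 - <<'E'
from h import *
w=cap('wrist'); crop(w,70,90,100,50,8,'w2e')
E
```

```text
(no output)
```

View pics/w2e.png

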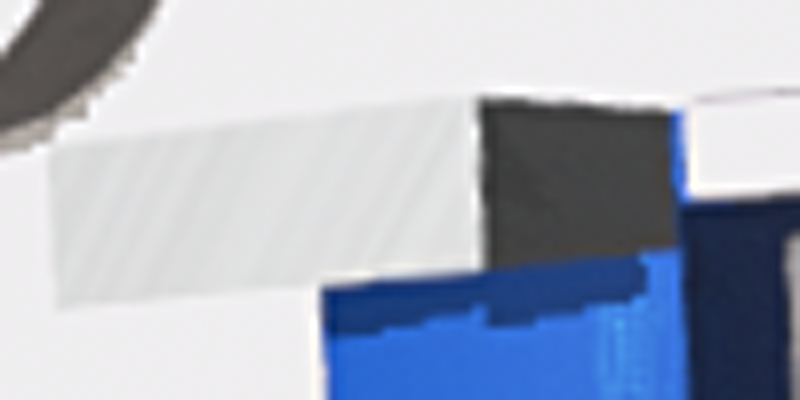

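```bash
python3 - <<'E'
from h import *
w=cap('wrist')
P=lambda L,k,ox,oy,z=.142: np.array([onz(w,ox+x/k,oy+y/k,z)[:2] for x,y in L])
L1=P([(52,150),(480,98),(487,270),(60,305)],8,70,90); D1=P([(22,245),(286,238),(297,340),(33,340)],5,80,130)
X=np.array([np.cos(.1275),-np.sin(.1275)])
print(L1.round(4).tolist(),D1.round(4).tolist(),(D1.mean(0)-L1.mean(0))@X)
hd=P([(218,210)],5,80,130,.122)[0]; h3=P([(250,520)],5,80,130,.122)[0]; print('holes',(hd-h3)@X, hd,h3)
b=np.array([.5806,-.0743]); hf=np.array([.5073,.022]); Y=np.array([X[1]*-1,X[0]]); print('tool crate x rel', (b-hf)@X-.085,(b-hf)@Y+.09)
E
```

```text
[[0.4892, 0.0238], [0.5244, 0.0194], [0.5229, 0.0079], [0.4878, 0.0127]] [[0.4856, -0.0173], [0.5208, -0.0217], [0.5194, -0.0333], [0.4838, -0.0288]] 0.0015663980415413978
holes 0.0009882860415676635 [ 0.50291026 -0.0198592 ] [ 0.4965985  -0.06132239]
tool crate x rel -4.997424306883713e-05 0.0038021280779117206
```

Emit:
carry_out(
  targets=[
    [[1,-0.1,0,0,0],[1,0,0,0,0],[0.5,0,0,0,0],[0.5,0,0,0,0],[0.5,0,0,-4,0]],
  ],
)

```text
t: 3.42
eef_pos: [0.5778, -0.0737, 0.1683]
eef_rot: [0.0, 0.998, -0.064, -0.003]
force: [0.1, -0.8, 0.1]
opening: 0.0405
```

Emit:
carry_out(
  targets=[
    [[0.5,0,0,-5,0],[0.5,0,0,0,0],[0.5,0,0,0,0]],
  ],
)

```text
t: 3.8
eef_pos: [0.5793, -0.0739, 0.22]
eef_rot: [-0.0, 0.998, -0.065, -0.0]
force: [0.6, 0.8, -0.9]
opening: 0.0471
```

```bash
python3 - <<'E'
from h import *
w=cap('wrist','w3'); crop(w,80,110,130,90,6,'w3a');crop(w,80,180,130,90,6,'w3b')
E
```

```text
(no output)
```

View pics/w3a.png

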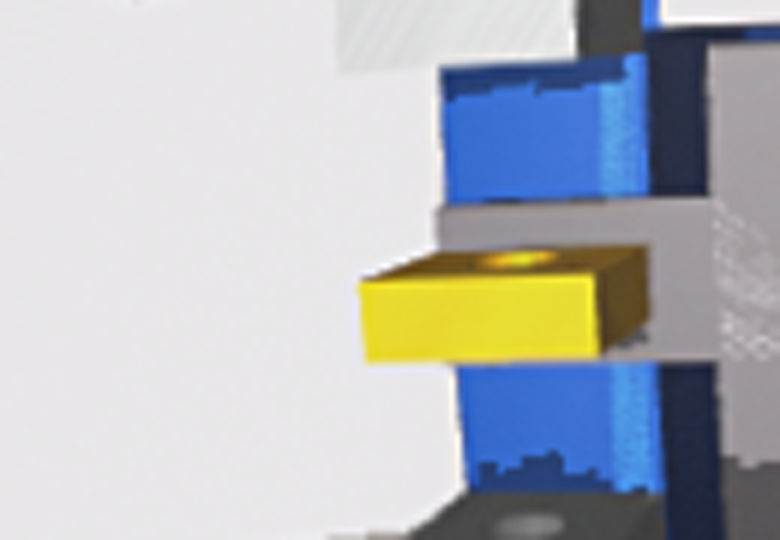

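View pics/w3b.png

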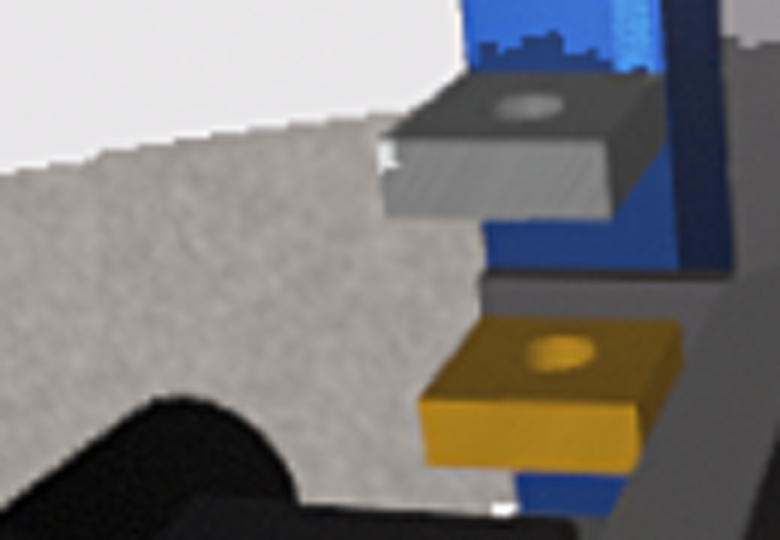

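```bash
python3 - <<'E'
from h import *
w=cap('wrist')
P=lambda L,oy,z=.142: np.array([onz(w,80+x/6,oy+y/6,z)[:2] for x,y in L])
X=np.array([np.cos(.1275),-np.sin(.1275)])
E={'L1':P([(338,72),(578,57)],110),'D1':P([(365,361),(600,358)],110),'L2':P([(386,217),(612,217)],180),'D2':P([(427,468),(637,470)],180)}
for k,v in E.items(): print(k,v.round(4).tolist(),(v.mean(0)@X).round(5), (v@X).round(5))
H={'D1':P([(520,260)],110,.122),'L2':P([(532,105)],180,.122),'D2':P([(560,353)],180,.122)}
for k,v in H.items(): print(k,v[0]@X)
E
```

```text
L1 [[0.4871, 0.0125], [0.5227, 0.008]] 0.49947 [0.48154 0.5174 ]
D1 [[0.4832, -0.029], [0.5186, -0.0338]] 0.50085 [0.48297 0.51872]
L2 [[0.4767, -0.0705], [0.5123, -0.0745]] 0.4997 [0.48181 0.51758]
D2 [[0.4724, -0.1124], [0.5071, -0.1156]] 0.50024 [0.48281 0.51767]
D1 0.5014301754632933
L2 0.5004086689361226
D2 0.5010601961444969
```

Lid residual is about +0.8 mm, within the hole clearance and 5 mm tolerance. On to the rod.

Emit:
carry_out(
  targets=[
    [[0.4,-1.4,-5.6,0,0],[0.4,-1.4,-5.6,0,-2.5],[0.4,-1.4,-5.6,0,-2.5],[0.4,-1.4,-5.6,0,-2.5],[0.4,-1.4,-5.6,0,-2.5]],
  ],
  force=45,
)

```text
t: 4.53
eef_pos: [0.5305, 0.2118, 0.2194]
eef_rot: [0.0, 1.0, 0.023, -0.001]
force: [0.7, 0.9, -0.5]
opening: 0.0569
```

Emit:
carry_out(
  targets=[
    [[0.4,0,-4,0,0],[0.4,0,0,0,0],[0.4,0,0,0,0]],
  ],
)

```text
t: 4.9
eef_pos: [0.5295, 0.2492, 0.2195]
eef_rot: [0.001, 1.0, 0.022, -0.001]
force: [-0.0, 0.3, -0.1]
opening: 0.0562
```

```bash
python3 - <<'E'
from h import *
w=cap('wrist','w4'); cv2.imwrite('pics/w4b.png',cv2.resize(w['image'],None,fx=1.5,fy=1.5,interpolation=cv2.INTER_CUBIC))
E
```

```text
(no output)
```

View pics/w4b.png

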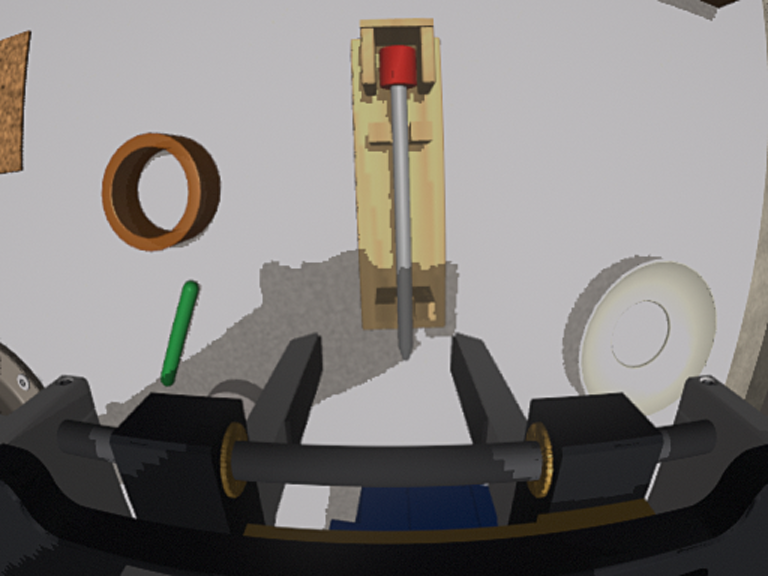

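```bash
python3 - <<'E'
from h import *
w=cap('wrist'); o=env.get_obs(); q=o['eef_rot']
from scipy.spatial.transform import Rotation as Ro
R=Ro.from_quat([q[1],q[2],q[3],q[0]]).as_matrix()
A=onz(w,398.5/1.5,88/1.5,.046); B=onz(w,404.5/1.5,357/1.5,.046); M=onz(w,402/1.5,220/1.5,.046)
print(A,B,np.linalg.norm(A-B),M)
d=(B-A)/np.linalg.norm(B-A); print('dir in tool',R.T@d, 'turn deg',np.degrees(np.arctan2(-(R.T@d)[0],(R.T@d)[1])))
# refine center at z
o_,dd=ray(w,398/1.5,66/1.5); 
g=A+d*.072; print('grasp',g,'shift in tool',R.T@(g-o['eef_pos']), np.degrees(np.arctan2(d[0],-d[1])), o['eef_pos'])
s=cap('side'); print(proj(s,A),proj(s,B)); crop(s,120,220,130,100,6,'siderod2')
E
```

```text
[0.53236424 0.38905361 0.046     ] [0.54748452 0.17764731 0.046     ] 0.21194632292840576 [0.53952829 0.2890581  0.046     ]
dir in tool [2.78950666e-02 9.99610578e-01 7.47233096e-04] turn deg -1.5984773822632705
grasp [0.53750073 0.31723706 0.046     ] shift in tool [ 0.01072461 -0.06834069  0.17393024] 4.090963652829971 [0.52987813 0.24863352 0.21999036]
[156.97033623 289.19276416] [203.35595755 236.67583005]
```

Emit:
carry_out(
  targets=[
    [[0.4,1.1,-3.4,0,0],[0.4,0,-3.4,0,-1.6],[0.4,0,0,5,0],[0.4,0,0,5,0],[0.4,0,0,0,0]],
  ],
)

```text
t: 5.68
eef_pos: [0.5353, 0.318, 0.1174]
eef_rot: [0.002, 0.999, 0.037, -0.003]
force: [0.1, -0.8, 1.3]
opening: 0.0565
```

```bash
python3 - <<'E'
from h import *
w=cap('wrist','w5'); print(env.get_obs()['eef_pos'])
E
```

```text
[0.53680557 0.31877321 0.12007403]
```

View pics/w5.png

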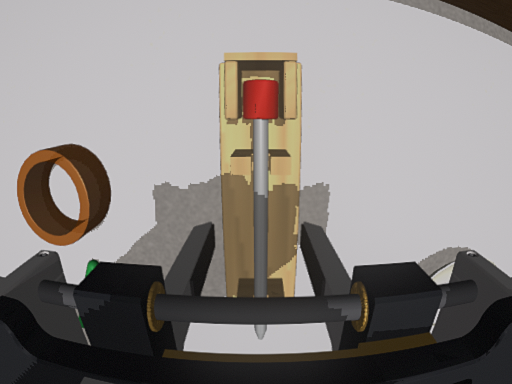

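Emit:
carry_out(
  targets=[
    [[0.4,0.1,0,4,0],[0.4,0,0,3.6,0],[0.4,0,0,0,0],[1,0,0,0,0],[1,0,0,0,0]],
  ],
)

```text
t: 6.35
eef_pos: [0.5397, 0.3194, 0.0468]
eef_rot: [-0.001, 0.999, 0.037, 0.001]
force: [0.7, -1.2, 0.1]
opening: 0.0395
```

Emit:
carry_out(
  targets=[
    [[1,0,0,0,0],[1,0,0,0,0],[1,0,0,0,0]],
  ],
)

```text
t: 6.72
eef_pos: [0.5385, 0.3187, 0.0447]
eef_rot: [-0.0, 0.999, 0.037, -0.0]
force: [-0.1, -0.3, 3.4]
opening: 0.0109
```

Emit:
carry_out(
  targets=[
    [[1,0,0,-2,0],[1,0,0,-5,0],[1,0,0,-5,0],[1,0,0,-5,0],[1,0,0,0,0]],
  ],
)

```text
t: 7.35
eef_pos: [0.5402, 0.3197, 0.2199]
eef_rot: [-0.002, 0.999, 0.037, 0.003]
force: [-0.2, 0.2, -2.3]
opening: 0.0106
```

```bash
python3 - <<'E'
from h import *
cap('wrist','w6'); crop(cap('side','s6'),100,130,180,150,4,'s6c'); print(env.get_obs()['force'],env.get_obs()['eef_pos'],env.get_obs()['ft_torque'])
E
```

```text
[ 0.48058272 -0.21410029 -2.19323881] [0.53852956 0.31862249 0.21545009] [-0.00865521 -0.0003236  -0.03654073]
```

View pics/w6.png

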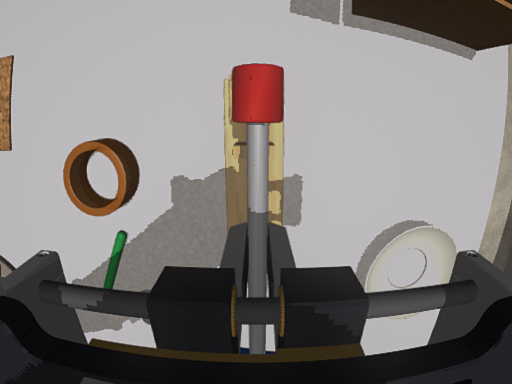

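View pics/s6c.png

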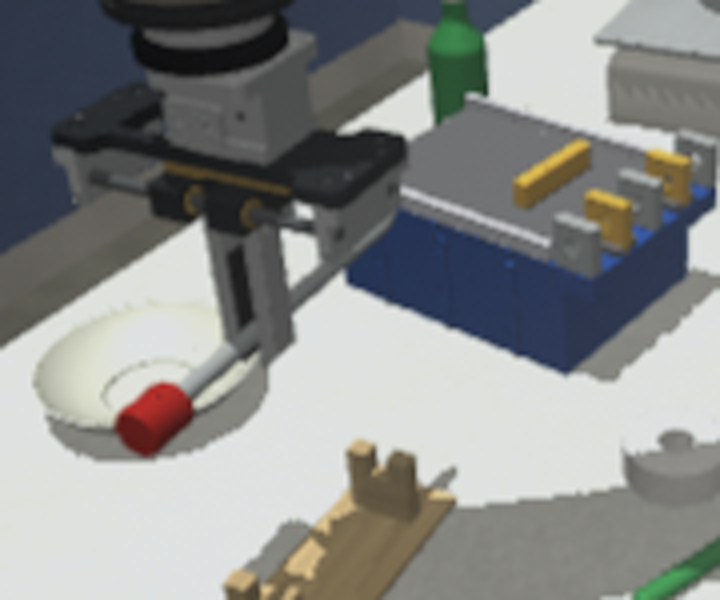

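Emit:
carry_out(
  targets=[
    [[1,-0.7,4.5,0,0],[1,-0.7,4.5,0,0],[1,-0.6,4.4,0,0],[1,0,0,2.5,5.8],[1,0,0,2.5,5.7]],
  ],
)

```text
t: 8.07
eef_pos: [0.5278, 0.1826, 0.1631]
eef_rot: [0.0, 0.998, -0.066, -0.001]
force: [0.2, 0.2, -1.7]
opening: 0.0109
```

Emit:
carry_out(
  targets=[
    [[1,0,0,2,0],[1,0,0,0,0],[1,0,0,0,0]],
  ],
)

```text
t: 8.45
eef_pos: [0.5284, 0.1836, 0.1447]
eef_rot: [0.0, 0.998, -0.064, -0.0]
force: [0.3, -0.6, -1.9]
opening: 0.0107
```

```bash
cat >> h.py <<'E'
from scipy.spatial.transform import Rotation as Ro
def pose():
    o=env.get_obs(); q=o['eef_rot']; return o,Ro.from_quat([q[1],q[2],q[3],q[0]]).as_matrix()
E
python3 - <<'E'
from h import *
cap('wrist','w7'); s=cap('side','s7'); crop(s,120,110,180,120,4,'s7c');a=cap('scene','a7');crop(a,200,120,200,140,4,'a7c'); o,R=pose(); print(o['eef_pos'],R.round(4),o['force'])
E
```

```text
[0.52875666 0.18371484 0.14517844] [[ 9.919e-01 -1.271e-01  8.000e-04]
 [-1.271e-01 -9.919e-01  5.000e-04]
 [ 8.000e-04 -6.000e-04 -1.000e+00]] [-0.28058817  0.48945856 -2.74391318]
```

View pics/w7.png

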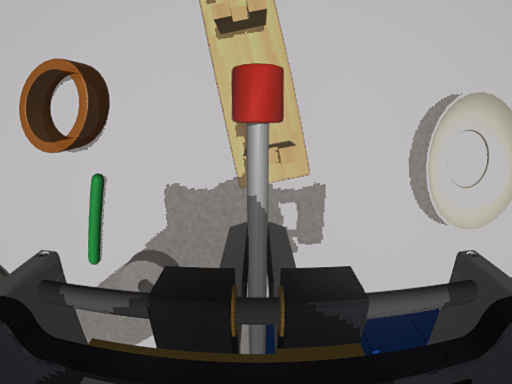

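View pics/s7c.png

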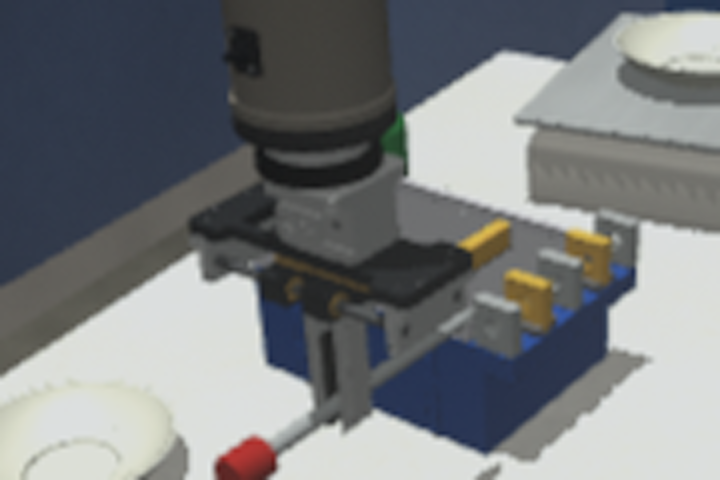

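View pics/a7c.png

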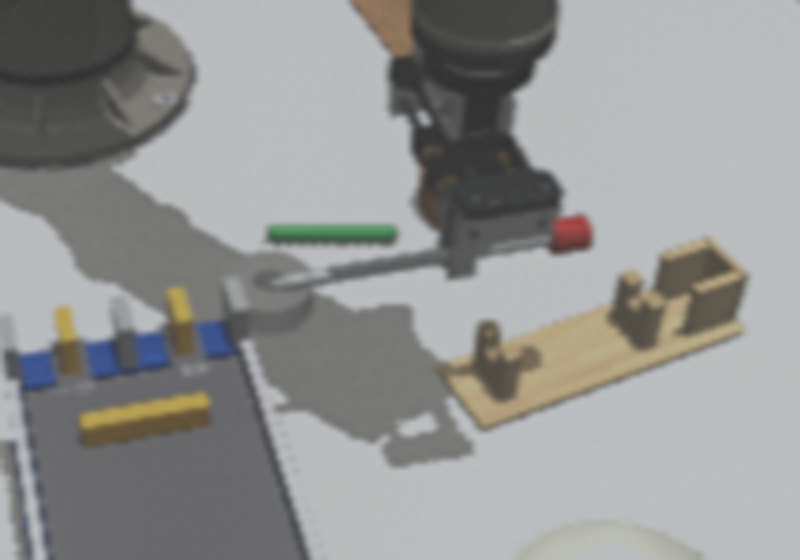

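```bash
python3 - <<'E'
from h import *
s=cap('side');a=cap('scene');w=cap('wrist');o,R=pose()
S=lambda x,y:ray(s,120+x/4,110+y/4); A=lambda x,y:ray(a,200+x/4,120+y/4)
t,e=tri([S(470,317),A(270,283)]); k,e2=tri([S(272,447),A(555,239)]); print(t,e,k,e2,np.linalg.norm(t-k))
print('tool: tip',R.T@(t-o['eef_pos']),'knob',R.T@(k-o['eef_pos']))
# wrist
for u,v,z in[(257.8,123,.147),(257.5,353,.147)]:
    p=onz(w,u,v,z); print('wrist',R.T@(p-o['eef_pos']))
hsv=cv2.cvtColor(w['image'],cv2.COLOR_BGR2HSV); 
Y=np.array([np.sin(.1275),np.cos(.1275),0]);X=np.array([np.cos(.1275),-np.sin(.1275),0]); H=np.array([.5071,.022,.122])
for n,p in(('t',t),('k',k),('tcp',o['eef_pos'])): print(n,(p-H)@X,(p-H)@Y,p[2]-.122)
print('where hole, tip expected px side',[(proj(s,H)-[120,110])*4], (proj(s,o['eef_pos']-Y*.143+[0,0,.002])-[120,110])*4,(proj(a,o['eef_pos']-Y*.143+[0,0,.002])-[200,120])*4)
print('knob exp',(proj(s,o['eef_pos']+Y*.072+[0,0,.002])-[120,110])*4,(proj(a,o['eef_pos']+Y*.072+[0,0,.002])-[200,120])*4)
E
```

```text
[0.50784882 0.04564236 0.14204321] [np.float64(0.001668622763242053), np.float64(0.0016686227632421518)] [0.53791847 0.25505343 0.1480028 ] [np.float64(0.006708008822097491), np.float64(0.0067080088220974375)] 0.2116428573801039
tool: tip [-0.00303781  0.13951464  0.00283364] knob [ 0.00016104 -0.07202257 -0.00303787]
wrist [-3.35027989e-05 -7.18075997e-02 -2.03526643e-03]
wrist [-0.00022394  0.08888721 -0.00210102]
t -0.0022635008188356008 0.023545664483083036 0.020043212679845684
k 0.0009344388476266721 0.23508042670491697 0.026002796025755393
tcp 0.0007742458393635646 0.16305910434839047 0.022935414284781797
where hole, tip expected px side [array([489.41292519, 324.85170278])] [471.35894107 306.8372852 ] [268.25683501 282.88367417]
knob exp [261.90025187 451.99808608] [546.21658029 236.72187092]
```

```bash
python3 - <<'E'
from h import *
s=cap('side');a=cap('scene')
crop(s,215,160,50,50,12,'s7z');crop(a,250,175,60,45,12,'a7z');crop(s,165,200,50,40,12,'s7k')
E
```

```text
(no output)
```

View pics/s7z.png

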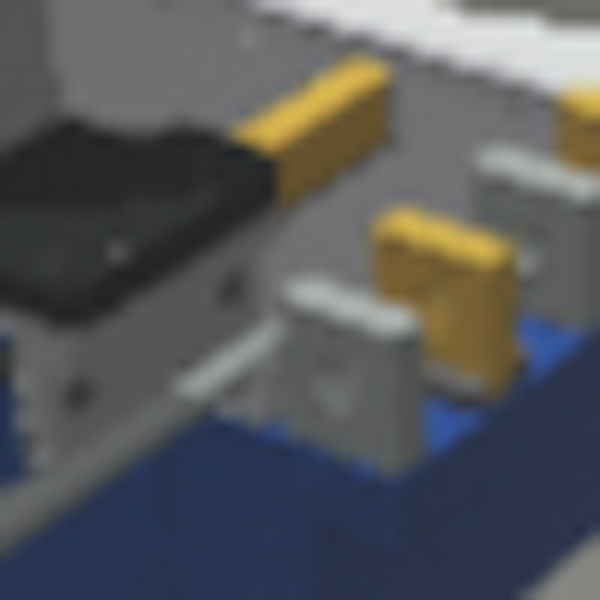

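View pics/a7z.png

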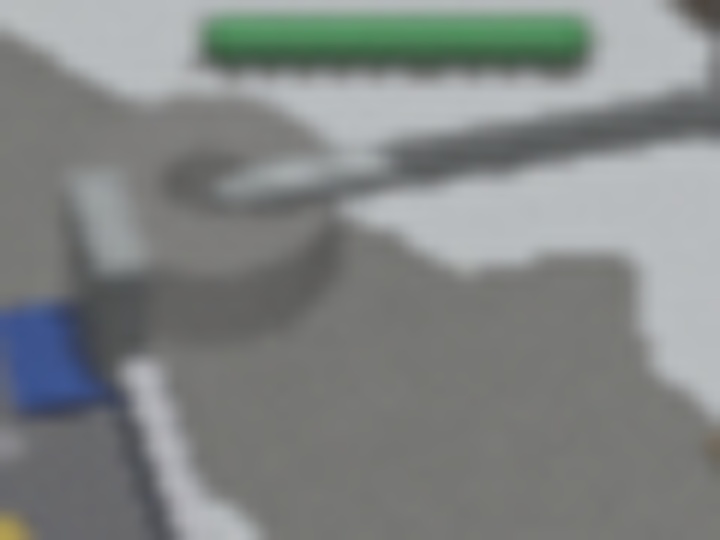

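View pics/s7k.png

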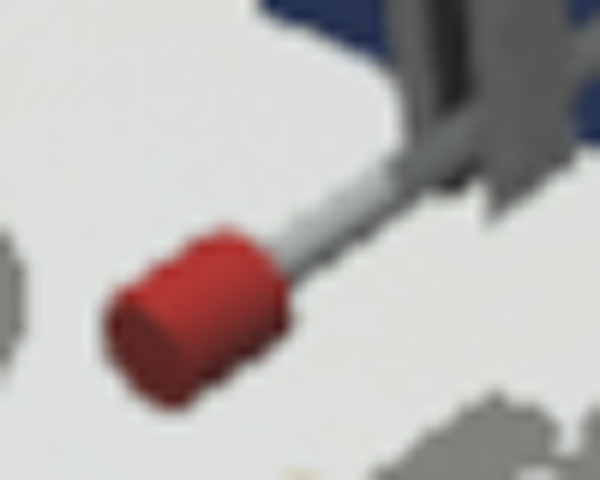

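```bash
python3 - <<'E'
from h import *
s=cap('side');a=cap('scene');w=cap('wrist');o,R=pose()
Y=np.array([np.sin(.1275),np.cos(.1275),0]);X=np.array([np.cos(.1275),-np.sin(.1275),0]); H=np.array([.5071,.022,.122])
t,e=tri([ray(s,215+283/12,160+328/12),ray(a,250+213/12,175+190/12)]); print(t,e,R.T@(t-o['eef_pos']))
print((t-H)@X,(t-H)@Y,t[2]-.122,'tcp',(o['eef_pos']-H)@X,o['eef_pos'][2])
# side check of hole position pixel: hole of lug1 at crop (340,392)
print(proj(s,H),215+340/12,160+392/12)
# lug 1 top in scene: outer +y face top edge
for p in [H+X*.018+[0,0,.02],H-X*.018+[0,0,.02]]: print((proj(a,p)-[250,175])*12,(proj(s,p)-[215,160])*12)
E
```

```text
[0.5085272  0.04338216 0.14535997] [np.float64(0.0014286686483895457), np.float64(0.0014286686483895189)] [-0.0019113   0.14156723 -0.00080725]
-0.0013032299096451593 0.021390076078409738 0.023359969534855918 tcp 0.0006094880115419426 0.14456204108939047
[242.3532313  191.21292569] 243.33333333333334 192.66666666666666
[140.58052473 264.58867564] [267.82502503 284.25170676]
[107.89151892 165.7699916 ] [385.95693749 325.49039301]
```

The tip sits about 21 mm before the first lug, and its offset in both views matches the lug's (camera bias only), so the rod is level and aligned. Lowering, then feeling the tip in.

Emit:
carry_out(
  targets=[
    [[1,-0.05,0,1.2,0],[1,0,0,1.2,0],[1,0,0,0,0],[1,0,0,0,0]],
  ],
  force=45,
)

```text
t: 9.5
eef_pos: [0.5279, 0.1836, 0.1203]
eef_rot: [0.0, 0.998, -0.064, -0.0]
force: [0.7, -0.4, -1.6]
opening: 0.011
```

```bash
python3 - <<'E'
from h import *
s=cap('side');a=cap('scene');o,R=pose();print(o['eef_pos'],o['force'])
crop(s,215,160,50,50,12,'s8z');crop(a,245,180,60,45,12,'a8z')
E
```

```text
[0.52811518 0.18370583 0.12070421] [-0.35698595 -0.38953805 -1.58752367]
```

View pics/s8z.png

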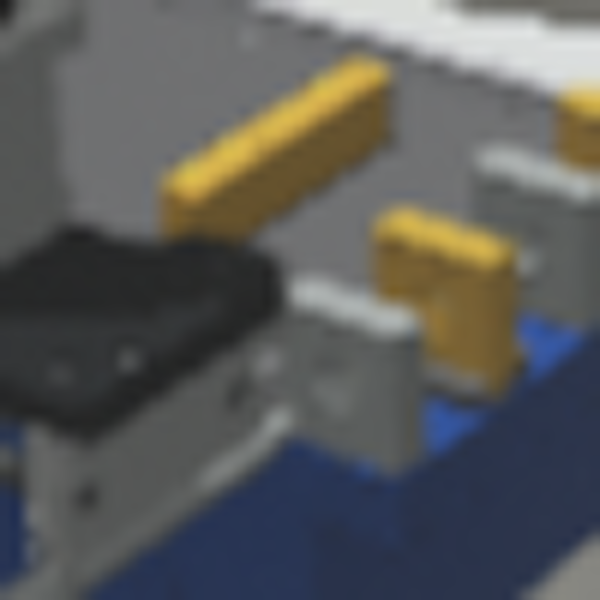

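View pics/a8z.png

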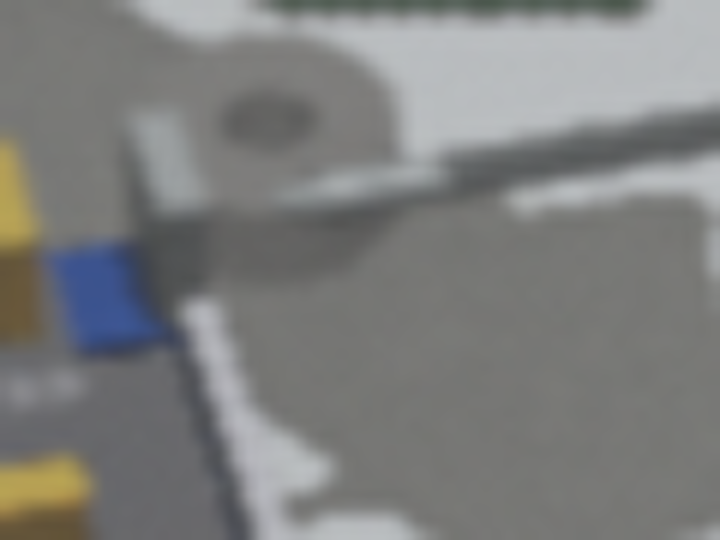

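```bash
python3 - <<'E'
from h import *
s=cap('side');a=cap('scene');o,R=pose();print(o['eef_pos'])
Y=np.array([np.sin(.1275),np.cos(.1275),0]);X=np.array([np.cos(.1275),-np.sin(.1275),0]); H=np.array([.5071,.022,.122])
T=o['eef_pos']-Y*.1425+[0,0,.0015]
print('side tip pred',(proj(s,T)-[215,160])*12,'seen 285,418'); print('scene tip pred',(proj(a,T)-[245,180])*12,'seen 272,203')
for n,v in(('x',X),('y',Y),('z',np.array([0,0,1.]))): print(n,'px12 per mm side',(proj(s,H+v*.001)-proj(s,H))*12,'scene',(proj(a,H+v*.001)-proj(a,H))*12)
for n,p in [('+x',H+X*.018+[0,0,.02]),('-x',H-X*.018+[0,0,.02])]: print(n,(proj(s,p)-[215,160])*12,(proj(a,p)-[245,180])*12)
for n,p in [('+x',H-Y*.012+X*.018+[0,0,.02]),('-x',H-Y*.012-X*.018+[0,0,.02])]: print('back',n,(proj(s,p)-[215,160])*12,(proj(a,p)-[245,180])*12)
E
```

```text
[0.52813087 0.18369689 0.12079137]
side tip pred [277.37654504 409.00237663] seen 285,418
scene tip pred [266.44158578 199.67580098] seen 272,203
x px12 per mm side [-3.24774221 -1.16679899] scene [0.89780416 2.75006282]
y px12 per mm side [-2.39291189  1.71968735] scene [ 3.9490461  -0.66548522]
z px12 per mm side [-0.09215398 -3.45997719] scene [-0.05653096 -2.90259896]
+x [267.82502503 284.25170676] [200.58052473 204.58867564]
-x [385.95693749 325.49039301] [167.89151892 105.7699916 ]
back +x [296.81358537 264.48567306] [151.95013728 212.77351207]
back -x [414.49042548 305.04611582] [120.3500914 113.6020569]
```

Emit:
carry_out(
  targets=[
    [[1,0,1,0,0],[1,0,0.8,0,0],[1,0,0.4,0,0],[1,0,0.4,0,0],[1,0,0,0,0]],
  ],
)

```text
t: 10.32
eef_pos: [0.5246, 0.1576, 0.1205]
eef_rot: [0.0, 0.998, -0.064, -0.0]
force: [0.1, -1.2, -2.1]
opening: 0.0109
```

```bash
python3 - <<'E'
from h import *
s=cap('side');a=cap('scene');o,R=pose();print(o['eef_pos'],R.T@o['force'],o['ft_torque'])
crop(s,215,160,50,50,12,'s9z');crop(a,235,180,60,45,12,'a9z')
E
```

```text
[0.52465417 0.15801803 0.12051213] [-0.54225807 -0.52145023  2.89722637] [0.03471014 0.01127721 0.04334941]
```

View pics/s9z.png

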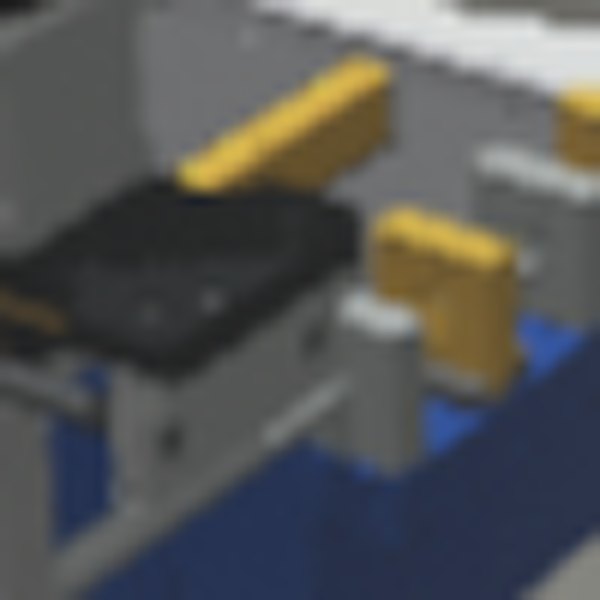

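View pics/a9z.png

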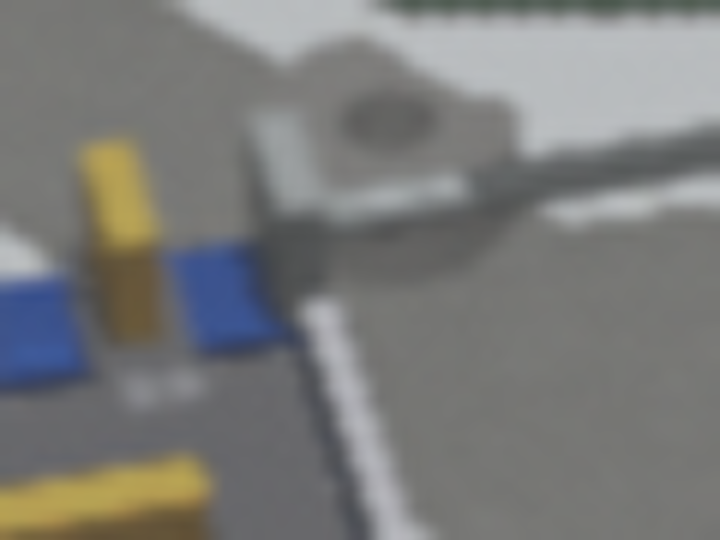

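The tip has entered the first lug with no force. Continuing gently.

Emit:
carry_out(
  targets=[
    [[1,0,0.4,0,0],[1,0,0.4,0,0],[1,0,0.4,0,0],[1,0,0.4,0,0],[1,0,0,0,0]],
  ],
)

```text
t: 11.05
eef_pos: [0.5226, 0.1415, 0.1205]
eef_rot: [0.0, 0.998, -0.064, -0.0]
force: [-0.9, 0.7, -1.7]
opening: 0.0108
```

Emit:
carry_out(
  targets=[
    [[1,0,0.5,0,0],[1,0,0.5,0,0],[1,0,0.5,0,0],[1,0,0.5,0,0],[1,0,0,0,0]],
  ],
)

```text
t: 11.68
eef_pos: [0.52, 0.1216, 0.1205]
eef_rot: [0.0, 0.998, -0.064, -0.0]
force: [-0.3, -0.3, -1.1]
opening: 0.0106
```

Emit:
carry_out(
  targets=[
    [[1,0,0.4,0,0],[1,0,0.4,0,0],[1,0,0.4,0,0],[1,0,0.4,0,0],[1,0,0,0,0]],
  ],
)

```text
t: 12.3
eef_pos: [0.5179, 0.1057, 0.1205]
eef_rot: [0.0, 0.998, -0.064, -0.0]
force: [-1.4, -1.5, -2.1]
opening: 0.0108
```

Emit:
carry_out(
  targets=[
    [[1,0,0.5,0,0],[1,0,0.5,0,0],[1,0,0.5,0,0],[1,0,0.5,0,0],[1,0,0,0,0]],
  ],
)

```text
t: 12.92
eef_pos: [0.5153, 0.0856, 0.1204]
eef_rot: [0.0, 0.998, -0.064, -0.0]
force: [-1.8, -2.3, -0.9]
opening: 0.0106
```

Emit:
carry_out(
  targets=[
    [[1,0,0.4,0,0],[1,0,0.4,0,0],[1,0,0.4,0,0],[1,0,0.4,0,0],[1,0,0,0,0]],
  ],
)

```text
t: 13.55
eef_pos: [0.5133, 0.07, 0.1204]
eef_rot: [0.0, 0.998, -0.064, -0.0]
force: [-3.9, 1.5, -1.2]
opening: 0.0108
```

Emit:
carry_out(
  targets=[
    [[1,-0.04,0.4,0,0],[1,0,0.4,0,0],[1,0,0.4,0,0],[1,0,0.4,0,0],[1,0,0,0,0]],
  ],
)

```text
t: 14.18
eef_pos: [0.5109, 0.054, 0.1205]
eef_rot: [0.0, 0.998, -0.064, -0.0]
force: [-0.9, -1.6, -0.5]
opening: 0.0108
```

Emit:
carry_out(
  targets=[
    [[1,0,0.4,0,0],[1,0,0.4,0,0],[1,0,0,0,0]],
  ],
)

```text
t: 14.55
eef_pos: [0.5099, 0.0462, 0.1204]
eef_rot: [0.0, 0.998, -0.064, -0.0]
force: [-2.3, -2.1, -0.9]
opening: 0.0108
```

```bash
python3 - <<'E'
from h import *
s=cap('side');a=cap('scene');o,R=pose();print(o['eef_pos'],R.T@o['force'])
H=np.array([.5071,.022,.122]);print((o['eef_pos']-H)@[np.sin(.1275),np.cos(.1275),0])
crop(s,170,130,120,90,6,'s10');crop(a,180,150,140,100,5,'a10')
E
```

```text
[0.50990809 0.04631468 0.12042488] [-1.7378519   1.27652009  1.81662418]
0.024474380496164905
```

View pics/s10.png

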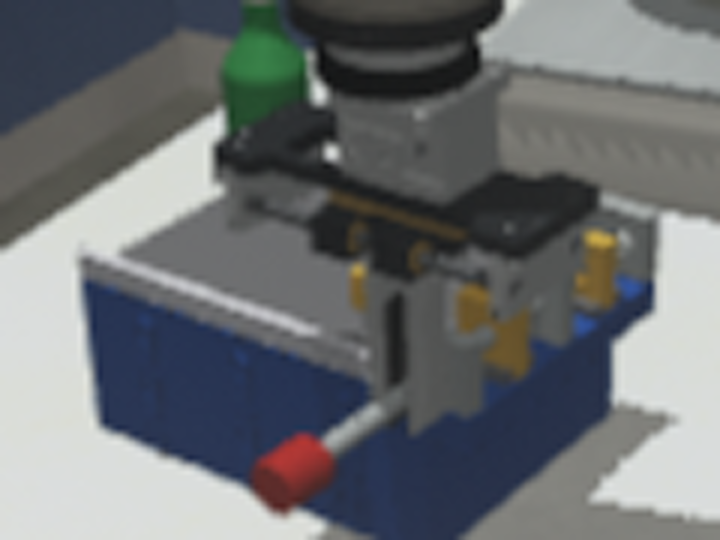

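View pics/a10.png

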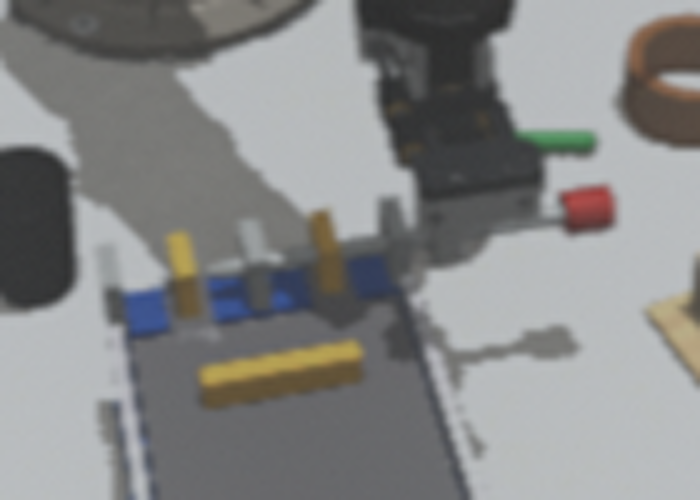

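Emit:
carry_out(
  targets=[
    [[1,0,0.4,0,0],[1,0,0.3,0,0],[1,0,0.3,0,0],[1,0,0,0,0]],
  ],
)

```text
t: 15.15
eef_pos: [0.5086, 0.0365, 0.1205]
eef_rot: [0.0, 0.998, -0.064, -0.0]
force: [-2.0, -0.0, -0.1]
opening: 0.0108
```

Three lugs are threaded at low force. Releasing and sliding the open fingers back along the shank to the knob.

Emit:
carry_out(
  targets=[
    [[0.5,0,0,0,0],[0.5,0,0,0,0],[0.5,0,0,0,0],[0.5,0,-0.2,0,0]],
  ],
)

```text
t: 15.65
eef_pos: [0.5091, 0.0388, 0.1205]
eef_rot: [-0.0, 0.998, -0.064, 0.0]
force: [-0.4, 0.4, 0.3]
opening: 0.0457
```

```bash
python3 - <<'E'
from h import *
s=cap('side');a=cap('scene');w=cap('wrist','w11');o,R=pose();print(o['eef_pos'],o['opening'],o['force'])
crop(s,180,170,100,75,7,'s11');crop(a,180,150,140,100,5,'a11')
E
```

```text
[0.50903468 0.03906934 0.12049517] 0.04667288918339907 [ 0.20358744 -0.26498464 -0.13836735]
```

View pics/w11.png

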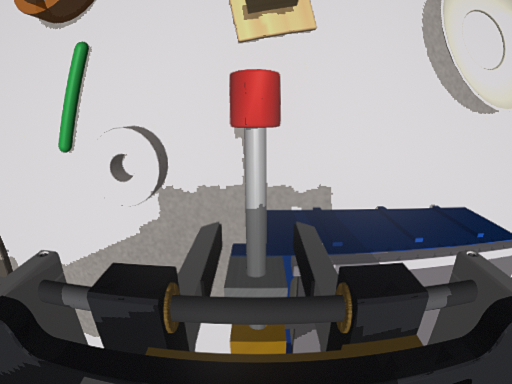

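View pics/s11.png

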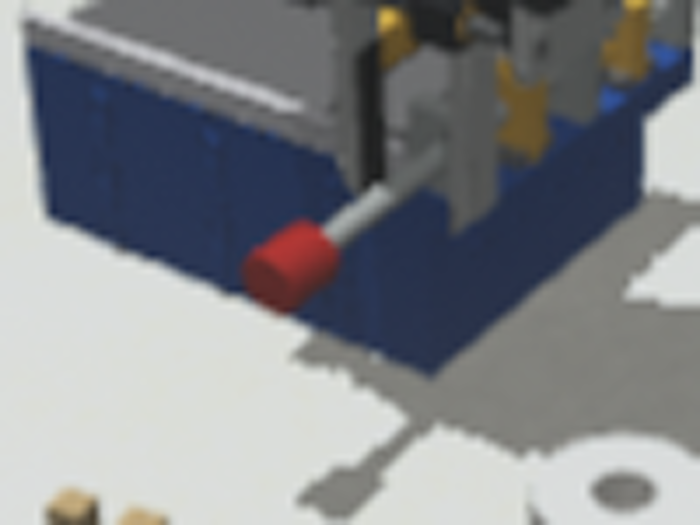

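Emit:
carry_out(
  targets=[
    [[0.5,-0.1,-4.2,0,0],[0.5,0,-4.2,0.4,0],[0.5,0,0,0,0],[0.5,0,0,0,0]],
  ],
)

```text
t: 16.3
eef_pos: [0.5185, 0.1218, 0.1163]
eef_rot: [0.0, 0.998, -0.064, -0.0]
force: [0.5, -0.0, -0.0]
opening: 0.0469
```

```bash
python3 - <<'E'
from h import *
s=cap('side');w=cap('wrist','w12');o,R=pose();print(o['eef_pos'],o['opening'],o['force'])
crop(s,180,170,100,75,7,'s12')
E
```

```text
[0.51863124 0.12121232 0.11650461] 0.0468917591035697 [ 0.02746012 -1.4173001   0.0238549 ]
```

View pics/w12.png

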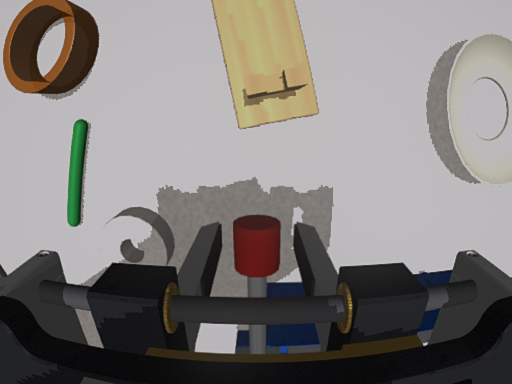

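View pics/s12.png

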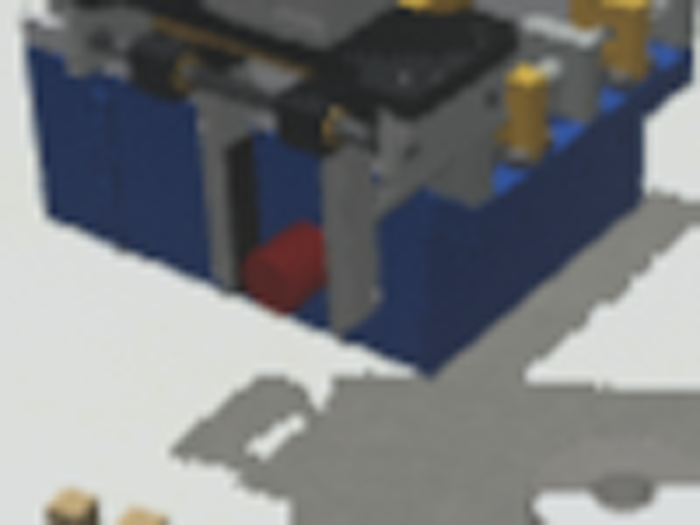

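Emit:
carry_out(
  targets=[
    [[1,0,0,0,0],[1,0,0,0,0],[1,0,0,0,0],[1,0,0,-0.1,0],[1,0,0,0,0]],
  ],
  force=15,
)

```text
t: 17.02
eef_pos: [0.5187, 0.1222, 0.1175]
eef_rot: [0.0, 0.998, -0.064, 0.0]
force: [-0.6, -0.5, -0.9]
opening: 0.0276
```

Emit:
carry_out(
  targets=[
    [[1,0,0.3,0,0],[1,0,0.3,0,0],[1,0,0.3,0,0],[1,0,0.3,0,0],[1,0,0,0,0]],
  ],
)

```text
t: 17.65
eef_pos: [0.5171, 0.1099, 0.1175]
eef_rot: [0.0, 0.998, -0.064, -0.0]
force: [-0.1, -1.3, -1.3]
opening: 0.0274
```

Emit:
carry_out(
  targets=[
    [[1,0,0.4,0,0],[1,0,0.4,0,0],[1,0,0.4,0,0],[1,0,0.4,0,0],[1,0,0,0,0]],
  ],
)

```text
t: 18.27
eef_pos: [0.515, 0.0939, 0.1175]
eef_rot: [0.0, 0.998, -0.064, -0.0]
force: [0.1, -2.5, 0.8]
opening: 0.0275
```

Emit:
carry_out(
  targets=[
    [[1,0,0.4,0,0],[1,0,0.4,0,0],[1,0,0.4,0,0],[1,0,0.3,0,0],[1,0,0,0,0]],
  ],
)

```text
t: 18.9
eef_pos: [0.5131, 0.0792, 0.1175]
eef_rot: [0.0, 0.998, -0.064, -0.0]
force: [-0.0, 0.7, 2.7]
opening: 0.0274
```

```bash
python3 - <<'E'
from h import *
s=cap('side');w=cap('wrist','w13');o,R=pose();print(o['eef_pos'],o['opening'],R.T@o['force'])
crop(s,170,130,120,90,6,'s13')
E
```

```text
[0.5132092  0.07927168 0.11750459] 0.027702113890755865 [ 0.46794564  0.64200161 -2.63306145]
```

View pics/w13.png

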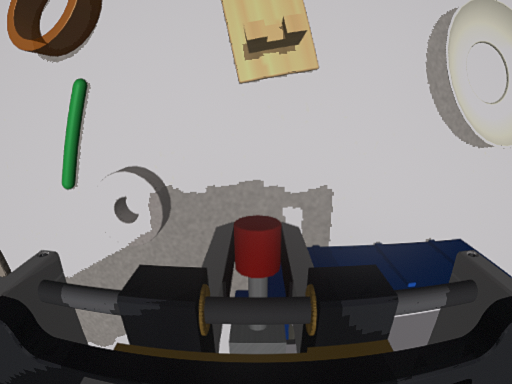

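View pics/s13.png

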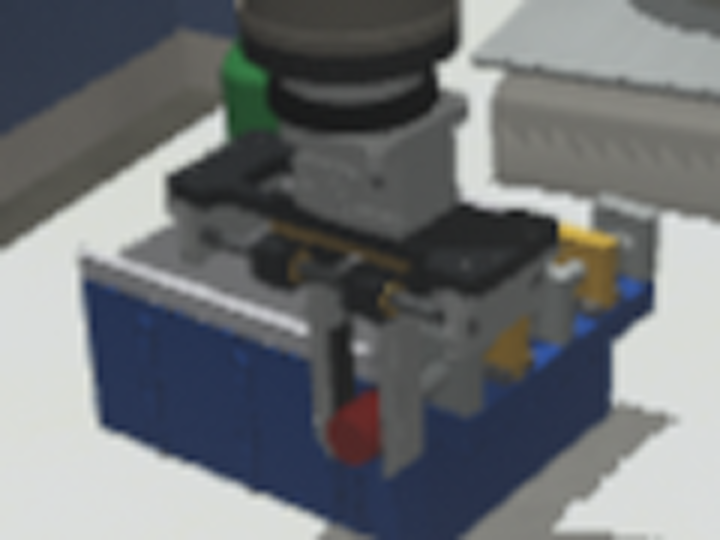

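Emit:
carry_out(
  targets=[
    [[1,0,0.2,-0.1,0],[1,0,0.3,0,0],[1,0,0.3,0,0],[1,0,0.3,0,0],[1,0,0,0,0]],
  ],
)

```text
t: 19.62
eef_pos: [0.5118, 0.0682, 0.1185]
eef_rot: [0.0, 0.998, -0.064, -0.0]
force: [1.3, -0.8, -0.4]
opening: 0.0275
```

Emit:
carry_out(
  targets=[
    [[1,0,0.3,0,0],[1,0,0.3,0,0],[1,0,0.3,0,0],[1,0,0,0,0]],
  ],
)

```text
t: 20.12
eef_pos: [0.5107, 0.0594, 0.1185]
eef_rot: [0.0, 0.998, -0.064, 0.0]
force: [2.5, -0.0, -0.5]
opening: 0.0277
```

Emit:
carry_out(
  targets=[
    [[1,0.02,0.4,0,0],[1,0,0.4,0,0],[1,0,0.4,0,0],[1,0,0.2,0,0],[1,0,0,0,0]],
  ],
)

```text
t: 20.75
eef_pos: [0.509, 0.0455, 0.1184]
eef_rot: [0.0, 0.998, -0.064, -0.0]
force: [2.3, -2.2, -0.6]
opening: 0.0274
```

```bash
python3 - <<'E'
from h import *
s=cap('side');w=cap('wrist','w14');o,R=pose();print(o['eef_pos'],o['opening'],R.T@o['force'])
crop(s,190,140,110,80,7,'s14'); crop(w,180,180,150,150,5,'w14c')
E
```

```text
[0.50902849 0.0454929  0.11846198] 0.02736832607285987 [ 2.4189027   2.13440998 -0.37304121]
```

View pics/s14.png

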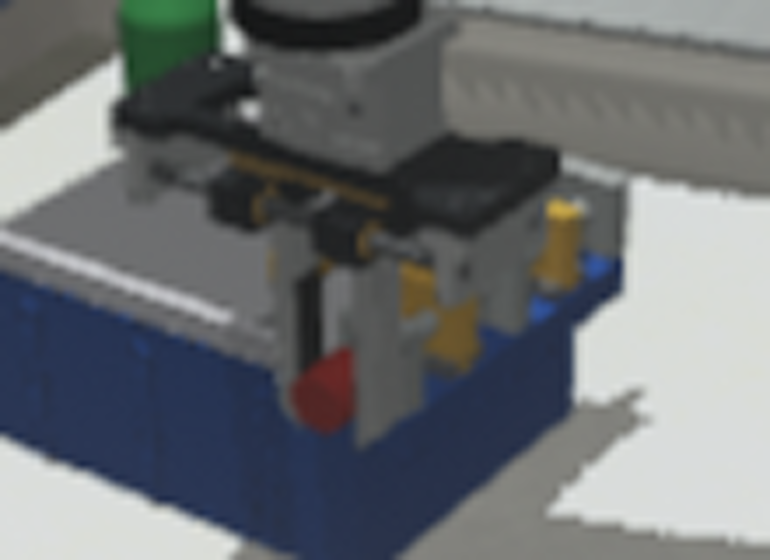

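View pics/w14.png

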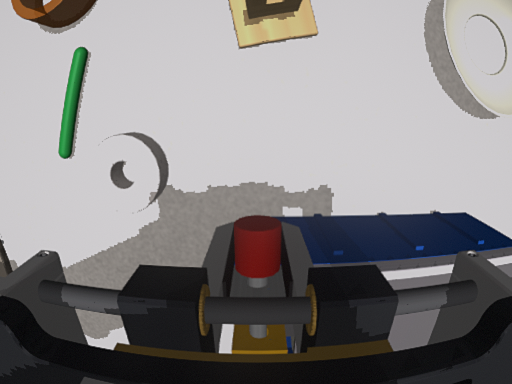

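Emit:
carry_out(
  targets=[
    [[1,0,0.2,0,0],[1,0,0.2,0,0],[1,0,0.2,0,0],[1,0,0,0,0]],
  ],
)

```text
t: 21.35
eef_pos: [0.5083, 0.0397, 0.1185]
eef_rot: [0.0, 0.998, -0.064, -0.0]
force: [3.2, 0.4, -0.5]
opening: 0.0275
```

Emit:
carry_out(
  targets=[
    [[1,0,0.1,0,0],[1,0,0.1,0,0],[1,0,0,0,0]],
  ],
)

```text
t: 21.72
eef_pos: [0.5081, 0.0379, 0.1185]
eef_rot: [0.0, 0.998, -0.064, 0.0]
force: [2.3, 2.1, 0.1]
opening: 0.0274
```

Emit:
carry_out(
  targets=[
    [[1,0,0.1,0,0],[1,0,0.1,0,0],[1,0,0,0,0]],
  ],
)

```text
t: 22.1
eef_pos: [0.5078, 0.0359, 0.1185]
eef_rot: [0.0, 0.998, -0.064, -0.0]
force: [3.0, 2.1, 1.0]
opening: 0.0277
```

Emit:
carry_out(
  targets=[
    [[1,0,0.1,0,0],[1,0,0,0,0]],
  ],
)

```text
t: 22.35
eef_pos: [0.5078, 0.0357, 0.1185]
eef_rot: [-0.0, 0.998, -0.063, 0.0]
force: [3.7, 7.3, -0.5]
opening: 0.0274
```

Emit:
carry_out(
  targets=[
    [[1,0,0.1,0,0],[1,0,0,0,0]],
  ],
)

```text
t: 22.6
eef_pos: [0.5078, 0.0356, 0.1185]
eef_rot: [-0.001, 0.998, -0.063, 0.0]
force: [3.7, 11.6, -3.3]
opening: 0.0273
```

Emit:
carry_out(
  targets=[
    [[0.5,0,0,0,0],[0.5,0,0,0,0],[0.5,0,0,0,0],[0.5,0,0,-4,0],[0.5,0,0,-4,0]],
  ],
)

```text
t: 23.22
eef_pos: [0.507, 0.0337, 0.1992]
eef_rot: [0.0, 0.998, -0.064, -0.001]
force: [0.2, 0.8, -0.4]
opening: 0.0472
```

Emit:
carry_out(
  targets=[
    [[0.5,0,-3,0,0],[0.5,0,-3,0,0],[0.5,0,0,0,0]],
  ],
)

```text
t: 23.6
eef_pos: [0.5151, 0.0954, 0.1984]
eef_rot: [-0.0, 0.998, -0.062, -0.0]
force: [0.5, -0.1, -0.7]
opening: 0.0467
```

```bash
python3 - <<'E'
from h import *
s=cap('side');w=cap('wrist','w15');a=cap('scene');o,R=pose();print(o['eef_pos'],o['opening'],R.T@o['force'],o['t'])
crop(s,190,140,110,80,7,'s15'); crop(a,180,150,120,90,6,'a15'); 
E
```

```text
[0.51499016 0.09263661 0.1983134 ] 0.047097128822211086 [0.00080084 0.30379829 0.70933139] 23.75
```

View pics/w15.png

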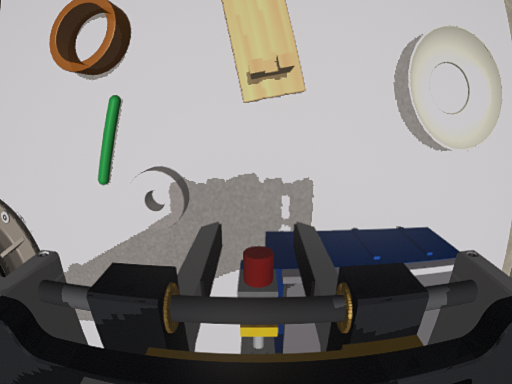

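View pics/s15.png

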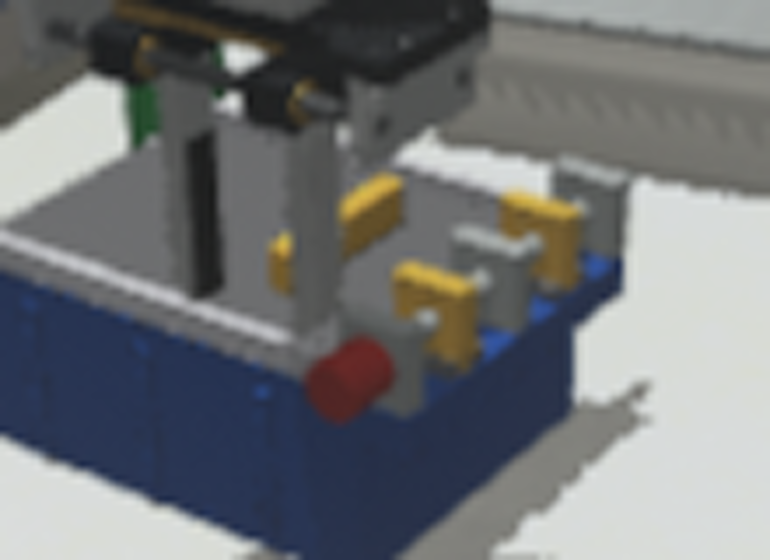

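View pics/a15.png

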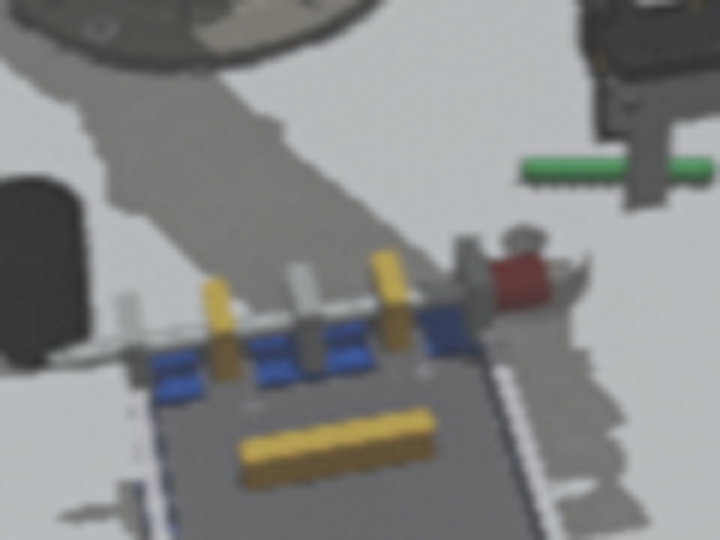

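```bash
python3 - <<'E'
from h import *
a=cap('scene');s=cap('side')
Y=np.array([np.sin(.1275),np.cos(.1275),0]);H=np.array([.5071,.022,.122])
f=lambda p:(proj(a,p)-[180,150])*6
print('tip pred',f(H-Y*.215),'5mm short',f(H-Y*.21),'knob end',f(H+Y*.03), 'L1 face',f(H))
crop(a,180,190,60,40,12,'a16');crop(a,245,180,40,30,18,'a16k');crop(s,230,180,30,25,24,'s16k')
print((proj(a,H-Y*.215)-[180,190])*12,(proj(a,H-Y*.18)-[180,190])*12)
E
```

```text
tip pred [ 45.31620524 360.36305155] 5mm short [ 55.78227427 358.59933088] knob end [541.59784622 276.7306785 ] L1 face [482.59322242 286.67401773]
[ 90.63241048 240.7261031 ] [236.54891294 216.1365508 ]
```

View pics/a16.png

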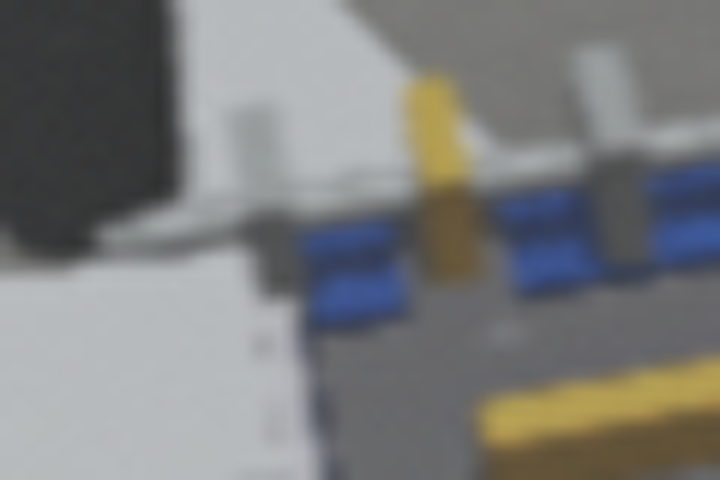

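View pics/s16k.png

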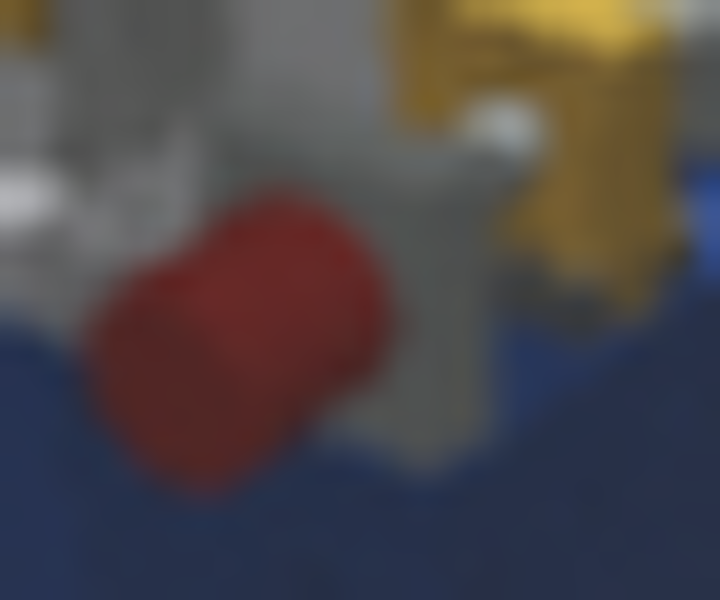

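View pics/a16k.png

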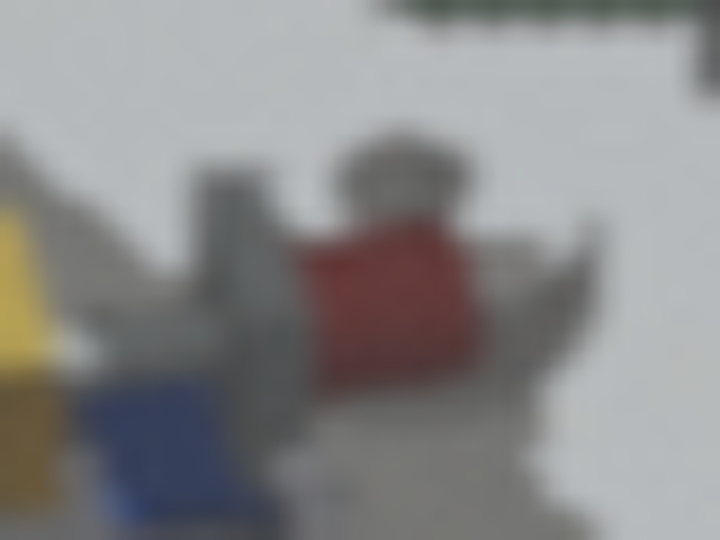

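```bash
python3 -c "
from station import env
print(env.close_job(), env.get_obs()['t'])"
```

```text
the job is handed in; nothing more can be done
the job is handed in; nothing more can be done
```

The crate is closed and the job is handed in. No verdict came back, so success rests on my own checks below.

- **Lid:** I gripped the yellow bar and slid the lid 43 mm. The last measurement put its lugs about 0.8 mm from in line (readings ran from 0.5 to 1.4 mm), inside the 5 mm limit.
- **Rod:** I took it from the rack by the shank and threaded it into the first three lugs. I then regripped it by the knob and pushed it home. Sideways and forward forces stayed at or below about 4 N on the way in. At the end the tool stopped against firm contact, at 7 N and then 12 N.
- **Final views:** After I let go, the side and scene pictures showed the knob flush on the first lug. The tip was where a fully home rod should be, about 35 mm past the last lug. The gripper was clear of everything.
- **Other things:** The bystanders visible in those last views looked undisturbed, but I did not measure their positions again. The bowl I did not check at all.
- **Timing:** About 24 s of the 72 s were used.
- **Disagreement:** The side and scene cameras placed the lugs about 2–3 mm off from the wrist camera, near the stated calibration error. I relied on the wrist view, and the rod went in without resistance.

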